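# Fetch the spare spice jar from under a laden window lid

## Robot

A 6-joint arm with a two-finger parallel gripper is mounted at the origin on the work surface; the furniture and walls round the work are solid. World frame = base frame: x ahead of the robot, y to its left, z up, the work surface at z = 0. Lengths are in m, angles in rad, forces in N, time in s.
With the tool pointing down it reaches from about 0.375 to 0.9 m from the base axis. Payload 3.1 kg.
Tool frame: the origin (TCP) lies at the very end of the fingers, on their centre line; the grasp point (between the pads) lies 19 mm behind it; z points along the fingers, y is the direction in which the jaws open and shut (so a half turn about z gives the same grasp; the last joint's range is limited). The gripper opens to 87 mm and grips with 3 to 60 N. Pads are 19 mm wide; open, the fingers measure 117 mm over their backs; the gripper's body (75 mm by 190 mm) begins 51 mm behind the grasp point.
Start: joints at [1.163, 0.527, 1.433, -0, 1.181, -0.178], TCP at [0.142, 0.609, 0.223] pointing down, gripper open.
Joint ranges: [-3.08, 3.08], [-0.75, 2.2], [0.22, 2.44], [-1.43, 4.57], [0, 2.65], [-2.85, 2.85]. Speed limits (rad/s): [2.79, 2.79, 3.14, 3.14, 3.14, 3.14].

## Interface

Orientations are given as a unit quaternion [x, y, z, w].
In Python, from rig import robot gives the robot as it stands. The module is installed in compiled form; this text tells all that it offers.
- The arm moves only by the tool carry_out, never from a script. Its argument "series" is a list of rows, each a list of 7 numbers: the shift along the tool's x, y, z in mm, then the turn, a rotation vector about the tool's x, y, z in degrees, then the gripper command: -1 is shut, 1 is fully open, values between are in proportion. In form: [[tx, ty, tz, rx, ry, rz, claw], ...]. A call has 1 to 8 rows; each row is the pose to reach, as a shift and turn from the pose measured when the call began, along the tool's axes at that moment; what a row does not reach only later rows make up. A row lasts 1/8 s, in which the tool goes at most 62.5 mm and 10.7 degrees, less where a joint would pass 70% of its speed; a pose out of reach is approached as far as the arm can. A call with a gripper value outside its range is refused whole. The fingers move at their own pace and stop on an object; "force" is the grip in N (left out, the last holds). Time passes only in rows, so rows that repeat a pose let the fingers close. It gives the time, the measured TCP pose, the force and the opening at its end, in the units of the state.
- robot.get_obs(): the state, without advancing time (a new reading comes with each control period).
- robot.camera(name): name is "scene" or "top"; returns a dict with "pixels" (480x640x3 uint8, red, green, blue), "fx", "fy", "cx", "cy" (pixels), "position" and "attitude" of the camera in the world. Camera axes: x right, y down, z forward; pixel columns grow to the right and rows downward; lengths in m; the calibration is good to about 2 mm. A picture is of the moment at which its call begins. There is no depth.
- robot.hand_in(): hands the job in, once; it reports no verdict.
The state is a dict: "time": time; "q": joint angles; "joint_velocities": joint speeds; "joint_torque": joint torques, N m; "position": TCP position; "tool_rot": TCP orientation; "ft_force": force on the tool from outside, world axes, zero at the start; "moment": the same for the moment, N m; "grip_width": finger opening in m.
Only numpy, scipy, OpenCV 4.12 (cv2) and the standard library are available. Lean on these libraries where they do the work, as an engineer would, in place of code of your own. Each camera call takes 0.05 s, during which the arm holds its last target.

## Task

The spice stand has an empty pocket in its middle: get the spare spice jar out of the wooden box with the window lid and stand it in that pocket. To be able to open the lid wide, first clear the three things standing on it onto the free table; afterwards shut the lid fully and put all three back upright on it, each on the spot where it stood before. Tip nothing over, leave the tin in the box where it is, and do not disturb the two jars already in the stand.

Things in the scene. Friction and masses are not known exactly. Their poses are not given: they have to be found in the camera images.
- box: Pale wooden box fixed to the table, outside 180 mm (its x) by 300 mm (its y), 116 mm high, walls and floor 8 mm thick, open under its lid. Origin: centre of its underside; x points from front to hinge side, y along the hinge, z up. Hinge line: x = 90 mm, z = 116 mm. With the lid shut, its flat top is 126 mm above the table and the middle of its knob at x = -76 mm, y = 0, z = 147 mm.
- lid (a joint): Angle of the box's 10 mm window lid: 0 shut, 1.57 upright, at most 1.9; the front edge swings up and over. Stiff hinge (0.32 N m): the lid (0.25 kg) stays where it is left, so bring it right down. Handle: round wooden knob at the front edge, 29 mm across (widest 21 mm above the lid), 33 mm tall, 169 mm from the hinge line; pinched along the hinge direction it turns between the fingers.
- canister: Green round canister with a fixed wooden lid, 87 mm across, 0.4 kg; the lid's top is 103 mm above the underside and carries a round wooden knob in its centre, 19 mm across and 17 mm tall, by which it is lifted (top 120 mm). Stands on the box's lid at the start. Origin: centre of its underside, z up.
- squat_jar: Squat clear jar with a broad round green cap, 84 mm tall; the body 62 mm (its x) by 68 mm (its y), the cap 63 mm across and 10 mm high, at the top. Stands on the box's lid at the start. Origin: centre of its underside, z up.
- square_jar: Slim square spice jar with a round mustard-yellow cap, 42 mm wide, 96 mm tall; the cap is 41 mm across and takes the top 20 mm. Stands on the box's lid at the start. Origin: centre of its underside, z up.
- spare_jar: The spare spice jar: slim, round, with a dark cap, 41 mm across, 105 mm tall. Stands inside the box on its floor (8 mm above the table), seen through the window lid; the jar to fetch. Origin: centre of its underside, z up.
- tin: Low round tin, 75 mm across, 58 mm tall, standing inside the box beside the spare jar; it stays there. Origin: centre of its underside, z up.
- stand: Spice stand: pale wooden block fixed to the table, 78 mm (its x) by 212 mm (its y) and 45 mm high, with three round pockets in a row along its y, 54 mm wide and 30 mm deep (floor 15 mm above the table), 66 mm from centre to centre; the middle one, at x = y = 0, is empty, the outer two hold jars. Origin: centre of its underside, z up.
- stand_jar_a: Round dark-capped spice jar, 41 mm across and 105 mm tall, standing in one outer pocket of the stand; stays there. Origin: centre of its underside.
- stand_jar_b: The same kind of jar in the other outer pocket; stays there. Origin: centre of its underside.

How it is judged:
By the outcome, as a careful person would: the job done as asked, in the order asked, and still so for the second after the job is handed in, with the robot touching nothing.
It also fails if it takes over 150 s, if anything falls off the work surface, if the arm or the gripper's body presses on something with over 40 N, if the wrist force passes 120 N, or if a joint passes its speed limit or range.

## Working session

There is one attempt and no reset: what is moved stays moved. The work goes in short steps, Python scripts to look and compute and a tool call to move; the robot and the scene stay as the last step left them, time stands still between calls to the robot, and variables do not carry over. Pictures are saved under pics/ and viewed, and the job is handed in when it is done.

Besides the shell and the picture viewer there is one more tool, called after ">>>" by a JSON object that holds its "api" and its "payload", one argument or row to a line. carry_out: Moves the arm, as the interface text tells. Its arguments: {"type":"object","properties":{"series":{"type":"array"},"force":{"type":"number"}},"required":["series"]}

```bash
mkdir -p pics; cat > look.py <<'E'
import sys,cv2,json
from rig import robot
tag=sys.argv[1]
for n in sys.argv[2:] or ["scene","top"]:
    c=robot.camera(n)
    cv2.imwrite(f"pics/{tag}_{n}.png",c["pixels"][:,:,::-1])
    print(n,{k:(v if not hasattr(v,'tolist') else v.tolist()) for k,v in c.items() if k!="pixels"})
o=robot.get_obs();print({k:(v if not hasattr(v,'tolist') else [round(x,4) for x in v.tolist()] if getattr(v,'ndim',0) else float(v)) for k,v in o.items()})
E
python3 look.py a
```

```text
scene {'fx': 549.4901403288148, 'fy': 549.4901403288148, 'cx': 319.60578811061697, 'cy': 237.24498206804327, 'position': [1.3790509977065837, 0.5342201349728081, 1.1285209200172597], 'attitude': [0.4446323485902646, 0.8036120999599081, -0.3425728343759565, -0.19787248553741815]}
top {'fx': 503.36027068783477, 'fy': 503.36027068783477, 'cx': 321.00414217692685, 'cy': 233.612995310142, 'position': [0.2573704036195738, -0.012383527524656199, 1.4491831360777798], 'attitude': [0.7067180875470984, -0.7025085271212125, 0.05662620607219962, -0.061844861076935]}
{'time': 0.1, 'q': [1.1635, 0.5284, 1.4338, -0.0, 1.1814, -0.1785], 'joint_velocities': [-0.0, -0.0018, -0.001, -0.0013, -0.0006, -0.0], 'joint_torque': [-0.0006, -44.0987, -17.715, 0.0634, 0.0534, -0.0001], 'position': [0.1415, 0.6081, 0.2217], 'tool_rot': [0.1141, 0.9935, -0.0009, -0.0003], 'ft_force': [-0.6476, 0.1685, -0.1177], 'moment': [-0.0166, -0.0525, -0.0079], 'grip_width': 0.08720214576023677}
```

View pics/a_scene.png

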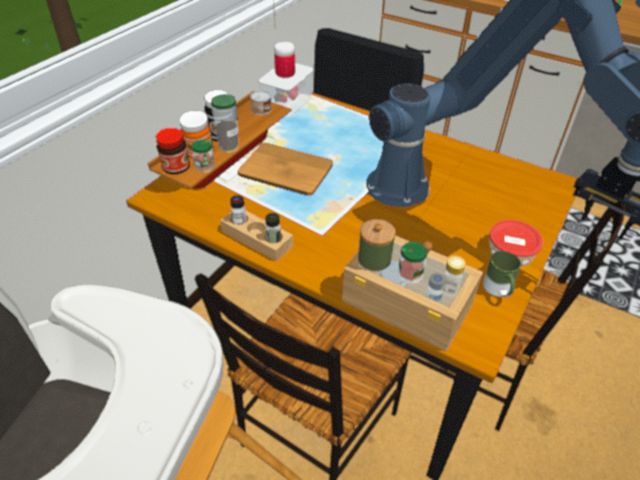

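View pics/a_top.png

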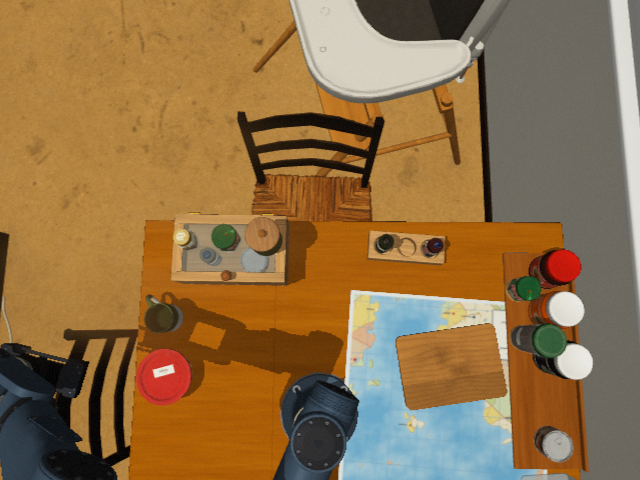

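The top view has world +x up and +y left. The box spans about (173–287, 214–284), with its knob at (228,275) on the robot side. The canister is at (262,234), the squat jar at (224,236) and the square jar at (182,238). The stand is at (407,247). I'll enlarge both views.

```bash
python3 - <<'E'
import cv2
t=cv2.imread("pics/a_top.png");s=cv2.imread("pics/a_scene.png")
cv2.imwrite("pics/a_top_box.png",cv2.resize(t[200:300,160:300],None,fx=5,fy=5,interpolation=cv2.INTER_CUBIC))
cv2.imwrite("pics/a_top_st.png",cv2.resize(t[215:280,355:460],None,fx=7,fy=7,interpolation=cv2.INTER_CUBIC))
cv2.imwrite("pics/a_sc_box.png",cv2.resize(s[210:350,335:490],None,fx=4,fy=4,interpolation=cv2.INTER_CUBIC))
E
```

```text
(no output)
```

View pics/a_top_box.png

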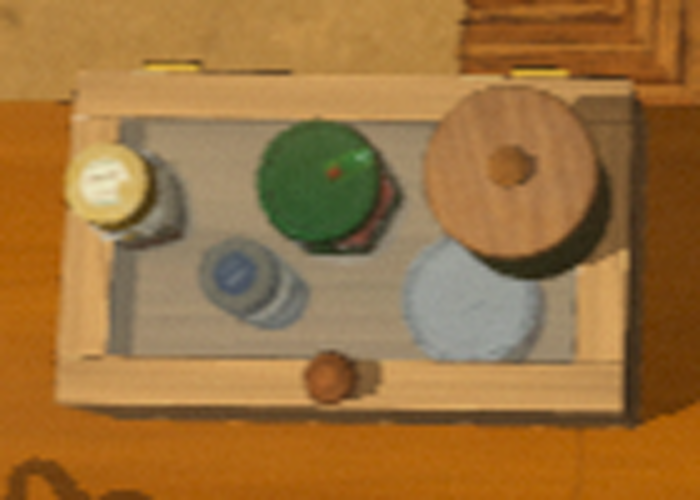

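View pics/a_top_st.png

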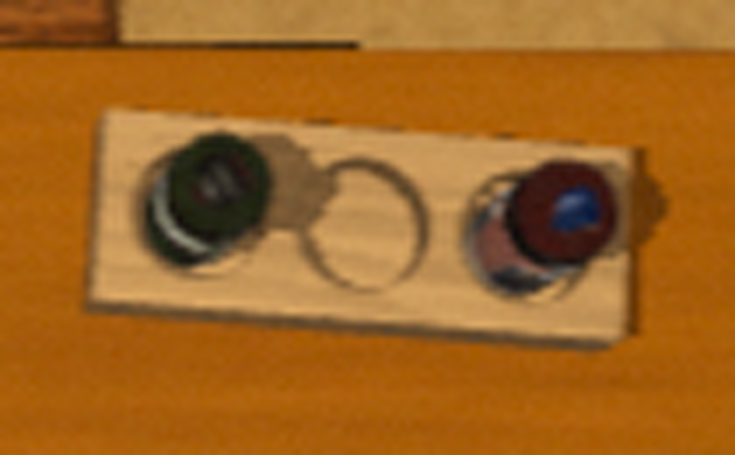

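View pics/a_sc_box.png

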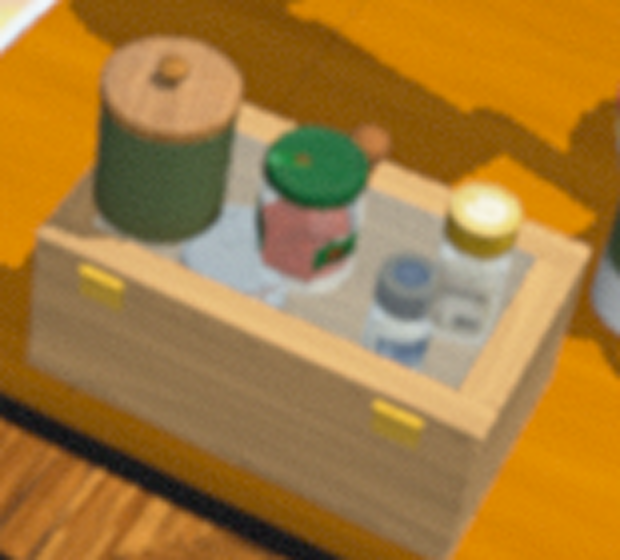

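The box crop shows the lid corners at about (80,72), (633,82), (623,412) and (57,402), and the knob at (330,377). The caps, the spare jar (blue cap) and the tin (lower right) are all clear. Next I'll cast rays.

```bash
cat > geo.py <<'E'
import numpy as np,cv2,json
from scipy.spatial.transform import Rotation as R
CAM={"scene":(549.49014,319.60579,237.24498,[1.3790509977,0.534220135,1.12852092],[0.4446323485902646,0.8036120999599081,-0.3425728343759565,-0.19787248553741815]),
"top":(503.36027,321.004142,233.612995,[0.25737040,-0.0123835275,1.44918314],[0.7067180875470984,-0.7025085271212125,0.05662620607219962,-0.061844861076935])}
def ray(cam,u,v):
    f,cx,cy,p,q=CAM[cam]
    return np.array(p),R.from_quat(q).apply([(u-cx)/f,(v-cy)/f,1])
def onz(cam,uv,z):
    p,d=ray(cam,*uv);return p+d*(z-p[2])/d[2]
def proj(cam,P):
    f,cx,cy,p,q=CAM[cam];c=R.from_quat(q).inv().apply(np.array(P)-p)
    return np.array([f*c[0]/c[2]+cx,f*c[1]/c[2]+cy])
def tri(a,b):
    (p,d),(q,e)=ray("scene",*a),ray("top",*b)
    d=d/np.linalg.norm(d);e=e/np.linalg.norm(e)
    s=np.linalg.lstsq(np.c_[d,-e],q-p,rcond=None)[0];A=p+s[0]*d;B=q+s[1]*e
    return (A+B)/2,np.linalg.norm(A-B)
def crop(u,v,x0,y0,k): return ((u+.5)/k-.5+x0,(v+.5)/k-.5+y0)
E
python3 - <<'E'
from geo import *
np.set_printoptions(precision=4,suppress=True)
tb=lambda u,v:crop(u,v,160,200,5); ts=lambda u,v:crop(u,v,355,215,7); sb=lambda u,v:crop(u,v,335,210,4)
C=[onz("top",tb(*p),.126) for p in [(80,72),(633,82),(623,412),(57,402)]]
for c in C: print("corner",c)
print("sides",[np.linalg.norm(C[i]-C[(i+1)%4]) for i in range(4)])
print("centre",np.mean(C,0))
print("knob top",onz("top",tb(330,377),.15), tri(sb(372,142),tb(330,377)))
print("can knob", onz("top",tb(511,165),.126+.115), tri(sb(173,68),tb(511,165)))
print("can lid", onz("top",tb(511,173),.126+.103), tri(sb(172,88),tb(511,173)))
print("squat", onz("top",tb(319,181),.126+.084), tri(sb(317,161),tb(319,181)))
print("square", onz("top",tb(109,186),.126+.096), tri(sb(484,213),tb(109,186)))
print("spare", onz("top",tb(236,272),.113), tri(sb(407,276),tb(236,272)))
print("tin", onz("top",tb(473,302),.066))
S=[onz("top",ts(*p),.045) for p in [(105,107),(633,150),(625,340),(90,303)]]
for c in S: print("st",c)
print("sides",[np.linalg.norm(S[i]-S[(i+1)%4]) for i in range(4)],np.mean(S,0))
print("pocket",onz("top",ts(366,224),.045))
print("sa",onz("top",ts(218,185),.12),"sb",onz("top",ts(563,213),.12))
# table edge
for p in [(145,220),(565,222),(132,478)]: print("edge",onz("top",p,0))
for n,p in dict(mug=(165,315),red=(163,376)).items(): print(n,onz("top",p,.08))
E
```

```text
corner [0.5328 0.3896 0.126 ]
corner [0.5288 0.0919 0.126 ]
corner [0.3521 0.0939 0.126 ]
corner [0.3555 0.3919 0.126 ]
sides [np.float64(0.29771414089181475), np.float64(0.1767754121558387), np.float64(0.29805175371201525), np.float64(0.17729140525608142)]
centre [0.4423 0.2418 0.126 ]
knob top [0.3675 0.2439 0.15  ] (array([0.3668, 0.2466, 0.1475]), np.float64(0.00480398012801904))
can knob [0.4637 0.1416 0.241 ] (array([0.4635, 0.1444, 0.2359]), np.float64(0.0048967627860443345))
can lid [0.4617 0.143  0.229 ] (array([0.4626, 0.1457, 0.2194]), np.float64(0.003384882521339682))
squat [0.4603 0.2413 0.21  ] (array([0.4603, 0.2434, 0.2067]), np.float64(0.0030216030454537075))
square [0.4553 0.3428 0.222 ] (array([0.4559, 0.3461, 0.2153]), np.float64(0.0026677722118829354))
spare [0.4266 0.3038 0.113 ] (array([0.4268, 0.3049, 0.1099]), np.float64(0.0008192547748878658))
tin [0.4166 0.1829 0.066 ]
st [ 0.5066 -0.1386  0.045 ]
st [ 0.4902 -0.3512  0.045 ]
st [ 0.4132 -0.3454  0.045 ]
st [ 0.4269 -0.1319  0.045 ]
sides [np.float64(0.21321086809163922), np.float64(0.07718881777891042), np.float64(0.21393117214369606), np.float64(0.08007519805389932)] [ 0.4592 -0.2418  0.045 ]
pocket [ 0.4594 -0.243   0.045 ]
sa [ 0.4633 -0.1747  0.12  ] sb [ 0.4533 -0.3057  0.12  ]
edge [0.5405 0.517  0.    ]
edge [ 0.541  -0.7135  0.    ]
edge [-0.1704  0.506   0.    ]
mug [0.2648 0.4169 0.08  ]
red [0.1059 0.4129 0.08  ]
```

The sizes match (lid 298×177 mm, stand 213×79 mm). The box centre is about (0.4425, 0.242) with yaw −0.0125, and the hinge is at x≈0.5325. Now a helper that turns a target TCP pose into tool-frame shifts.

```bash
cat > go.py <<'E'
import sys,numpy as np
from scipy.spatial.transform import Rotation as R
from rig import robot
# usage: go.py x y z yawdeg [tiltdeg about tool y] ; jaw(y) = (-sin yaw, cos yaw,0)
a=[float(v) for v in sys.argv[1:]]
o=robot.get_obs();p=np.array(o["position"]);r=R.from_quat(o["tool_rot"])
if len(a)>=3:
    th=np.radians(a[3]) if len(a)>3 else 0
    y=np.array([-np.sin(th),np.cos(th),0]);z=np.array([0,0,-1.]);x=np.cross(y,z)
    G=R.from_matrix(np.c_[x,y,z])
    if len(a)>4: G=G*R.from_rotvec([0,np.radians(a[4]),0])
    print("shift mm",np.round(r.inv().apply(np.array(a[:3])-p)*1000,1),"rot deg",np.round(np.degrees((r.inv()*G).as_rotvec()),1))
print("t",o["time"],"pos",np.round(p,4),"axes\n",np.round(r.as_matrix(),3),"\nF",np.round(o["ft_force"],2),"q",np.round(o["q"],2),"w",o["grip_width"])
E
python3 go.py 0.463 0.143 0.32 -0.7
```

```text
shift mm [-418.6 -380.2  -97.7] rot deg [ -0.1  -0.  -12.4]
t 0.1 pos [0.1415 0.6081 0.2217] axes
 [[-0.974  0.227 -0.001]
 [ 0.227  0.974 -0.002]
 [ 0.    -0.002 -1.   ]] 
F [-0.65  0.17 -0.12] q [ 1.16  0.53  1.43 -0.    1.18 -0.18] w 0.08720214576023677
```

>>> {"api": "carry_out", "payload": {
  "series": [
    [0,0,-60,0,0,0,1],
    [0,0,-98,0,0,-6,1],
    [-60,-55,-98,0,0,-12.4,1],
    [-110,-100,-98,0,0,-12.4,1],
    [-160,-145,-98,0,0,-12.4,1],
    [-210,-190,-98,0,0,-12.4,1],
    [-260,-235,-98,0,0,-12.4,1],
    [-300,-272,-98,0,0,-12.4,1]
  ],
  "force": 30
}}

```text
time: 1.1
position: [0.3557, 0.2983, 0.3199]
tool_rot: [0.006, 1.0, -0.001, -0.0]
ft_force: [0.9, 0.6, 0.1]
grip_width: 0.0871
```

```bash
python3 go.py 0.463 0.143 0.32 -0.7
```

```text
shift mm [-1.091e+02 -1.540e+02  1.000e-01] rot deg [-0.1 -0.   0. ]
t 1.1 pos [0.3557 0.2983 0.3199] axes
 [[-1.     0.012 -0.001]
 [ 0.012  1.    -0.002]
 [ 0.001 -0.002 -1.   ]] 
F [0.93 0.64 0.09] q [ 0.46  0.19  1.68 -0.    1.27 -1.1 ] w 0.08706484420026313
```

>>> {"api": "carry_out", "payload": {
  "series": [
    [-35,-50,0,0,0,0,1],
    [-70,-100,0,0,0,0,1],
    [-100,-140,0,0,0,0,1],
    [-109,-154,0,0,0,0,1],
    [-109,-154,0,0,0,0,0.3],
    [-109,-154,0,0,0,0,0.3],
    [-109,-154,0,0,0,0,0.3]
  ]
}}

```text
time: 1.98
position: [0.4619, 0.1442, 0.3201]
tool_rot: [0.005, 1.0, -0.001, -0.001]
ft_force: [0.4, 0.7, 0.8]
grip_width: 0.0648
```

```bash
python3 look.py b | tail -1 ; python3 go.py 0.463 0.143 0.231 -0.7
python3 - <<'E'
import cv2
from geo import *
for n in("scene","top"):
    s=cv2.imread(f"pics/b_{n}.png");u,v=proj(n,[.463,.143,.28]).astype(int)
    c=s[v-55:v+55,u-70:u+70];cv2.imwrite(f"pics/b_{n}c.png",cv2.resize(c,None,fx=5,fy=5,interpolation=cv2.INTER_CUBIC));print(n,u-70,v-55)
E
```

```text
{'time': 2.075, 'q': [0.0717, 0.2219, 1.6412, -0.0016, 1.2795, -1.4885], 'joint_velocities': [-0.0074, 0.0016, -0.0039, -0.0016, -0.0009, -0.0023], 'joint_torque': [-0.0391, -30.4133, -18.9276, -0.0359, 0.0849, 0.0015], 'position': [0.4622, 0.144, 0.3202], 'tool_rot': [0.0051, 1.0, -0.0008, -0.0004], 'ft_force': [1.1291, -0.5469, 0.0701], 'moment': [0.051, 0.0571, 0.0018], 'grip_width': 0.05963324294074409}
shift mm [-0.9 -0.9 89.2] rot deg [-0.1 -0.   0.1]
t 2.075 pos [0.4622 0.144  0.3202] axes
 [[-1.     0.01  -0.001]
 [ 0.01   1.    -0.002]
 [ 0.001 -0.002 -1.   ]] 
F [ 1.13 -0.55  0.07] q [ 0.07  0.22  1.64 -0.    1.28 -1.49] w 0.05963324294074409
scene 308 157
top 189 175
```

View pics/b_scenec.png

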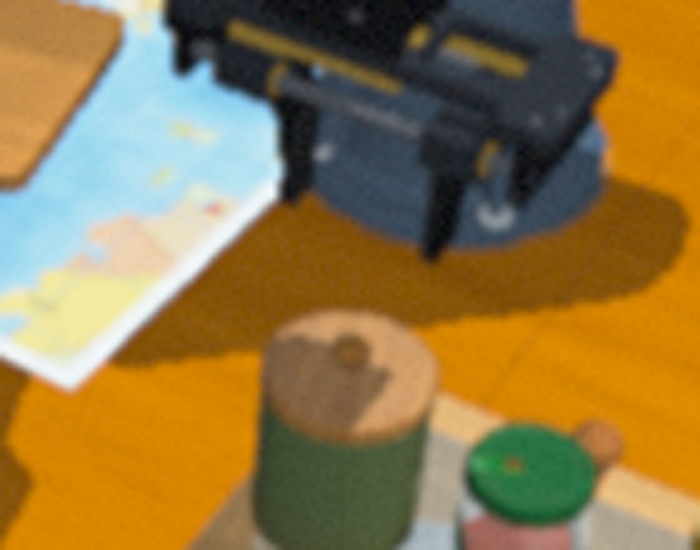

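View pics/b_topc.png

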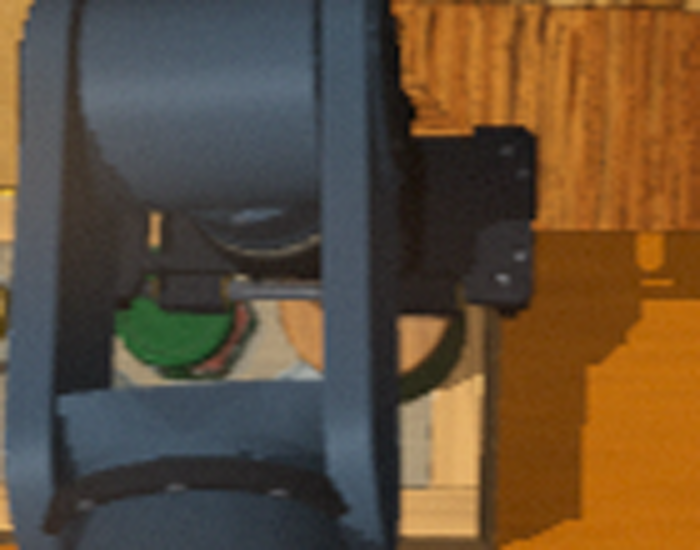

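In the scene view the fingertips are at crop (297,200) and (432,255), right above the canister knob at (352,352). I'll check the camera bias.

```bash
python3 - <<'E'
from geo import *
np.set_printoptions(precision=4,suppress=True)
m=proj("scene",[.4622,.144,.3202])
print(m,((m+.5)-[308,157])*5-.5)
print((proj("scene",[.463,.143,.241])+.5-[308,157])*5-.5, (proj("scene",[.4637,.1416,.246])+.5-[308,157])*5)
for x,y in[(.463,.143),(.4635,.147)]:print((proj("scene",[x,y,.246])+.5-[308,157])*5)
E
```

```text
[380.0452 199.26  ] [362.2261 213.3001]
[345.0321 340.4333] [343.1557 332.9986]
[346.4109 333.2275]
[353.3262 336.8092]
```

>>> {"api": "carry_out", "payload": {
  "series": [
    [-1,0.5,25,0,0,0,0.3],
    [-1,0.5,50,0,0,0,0.3],
    [-1,0.5,70,0,0,0,0.3],
    [-1,0.5,82,0,0,0,0.3],
    [-1,0.5,88,0,0,0,0.3],
    [-1,0.5,88,0,0,0,0.3]
  ]
}}

```text
time: 2.82
position: [0.4632, 0.1445, 0.2323]
tool_rot: [0.005, 1.0, -0.001, -0.0]
ft_force: [-0.5, 0.6, 0.0]
grip_width: 0.0564
```

```bash
python3 look.py c scene | tail -1 ; python3 go.py 
python3 - <<'E'
import cv2
s=cv2.imread(f"pics/c_scene.png")
c=s[190:300,320:460];cv2.imwrite(f"pics/c_scenec.png",cv2.resize(c,None,fx=5,fy=5,interpolation=cv2.INTER_CUBIC))
E
```

```text
{'time': 2.875, 'q': [0.0725, 0.3269, 1.7615, -0.0018, 1.0531, -1.4875], 'joint_velocities': [-0.0021, -0.006, -0.0066, 0.0013, 0.0009, 0.001], 'joint_torque': [0.0254, -32.1458, -15.4922, -0.0302, 0.0887, 0.0002], 'position': [0.4635, 0.1445, 0.2326], 'tool_rot': [0.005, 1.0, -0.0008, 0.0001], 'ft_force': [0.5439, 1.1602, 0.4297], 'moment': [0.0451, 0.0314, 0.0665], 'grip_width': 0.056698715324407775}
t 2.875 pos [0.4635 0.1445 0.2326] axes
 [[-1.     0.01   0.   ]
 [ 0.01   1.    -0.002]
 [-0.    -0.002 -1.   ]] 
F [0.54 1.16 0.43] q [ 0.07  0.33  1.76 -0.    1.05 -1.49] w 0.056698715324407775
```

View pics/c_scenec.png

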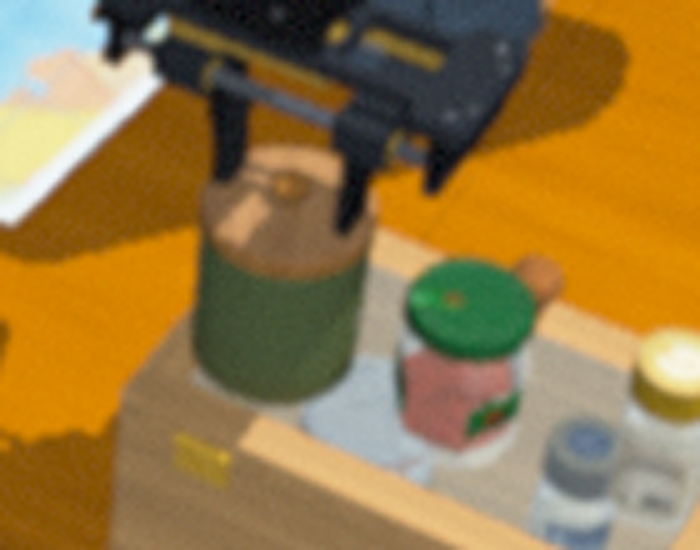

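The fingers at (225,180) and (347,232) straddle the knob at (288,187) evenly. Closing now.

>>> {"api": "carry_out", "payload": {
  "series": [
    [0,0,0,0,0,0,-0.3],
    [0,0,0,0,0,0,-0.5],
    [0,0,0,0,0,0,-0.7],
    [0,0,0,0,0,0,-1],
    [0,0,0,0,0,0,-1],
    [0,0,0,0,0,0,-1],
    [0,0,0,0,0,0,-1]
  ],
  "force": 30
}}

```text
time: 3.75
position: [0.4635, 0.1445, 0.2326]
tool_rot: [0.005, 1.0, -0.001, 0.0]
ft_force: [0.0, -0.2, 0.7]
grip_width: 0.0164
```

```bash
python3 go.py 0.475 0.02 0.25
```

```text
shift mm [ -12.7 -124.4  -17.2] rot deg [-0.1  0.  -0.6]
t 3.75 pos [0.4635 0.1445 0.2326] axes
 [[-1.     0.01   0.   ]
 [ 0.01   1.    -0.001]
 [-0.    -0.001 -1.   ]] 
F [ 0.05 -0.2   0.66] q [ 0.07  0.33  1.76 -0.    1.05 -1.49] w 0.016373229614047916
```

>>> {"api": "carry_out", "payload": {
  "series": [
    [0,0,-8,0,0,0,-1],
    [0,0,-20,0,0,0,-1],
    [0,0,-30,0,0,0,-1],
    [0,0,-35,0,0,0,-1],
    [0,0,-35,0,0,0,-1]
  ]
}}

```text
time: 4.38
position: [0.4637, 0.1446, 0.2682]
tool_rot: [0.005, 1.0, -0.001, 0.001]
ft_force: [-0.5, 0.0, -3.8]
grip_width: 0.0162
```

```bash
python3 look.py d scene | tail -1 ; python3 go.py 0.475 0.02 0.265 -0.7
python3 - <<'E'
import cv2
s=cv2.imread(f"pics/d_scene.png")
c=s[170:300,320:460];cv2.imwrite(f"pics/d_scenec.png",cv2.resize(c,None,fx=4,fy=4,interpolation=cv2.INTER_CUBIC))
E
```

```text
{'time': 4.425, 'q': [0.0726, 0.2813, 1.7159, -0.0016, 1.1442, -1.4875], 'joint_velocities': [0.0005, 0.0099, 0.009, -0.0, -0.0, -0.0003], 'joint_torque': [0.015, -33.7956, -18.5341, -0.0308, 0.0973, -0.0003], 'position': [0.4635, 0.1445, 0.2678], 'tool_rot': [0.005, 1.0, -0.0007, 0.0002], 'ft_force': [0.1945, -0.0332, -3.2524], 'moment': [0.0203, 0.0174, -0.0114], 'grip_width': 0.01644620334827353}
shift mm [ -12.8 -124.4    3. ] rot deg [-0.1  0.   0.1]
t 4.425 pos [0.4635 0.1445 0.2678] axes
 [[-1.     0.01   0.   ]
 [ 0.01   1.    -0.001]
 [-0.    -0.001 -1.   ]] 
F [ 0.19 -0.03 -3.25] q [ 0.07  0.28  1.72 -0.    1.14 -1.49] w 0.01644620334827353
```

View pics/d_scenec.png

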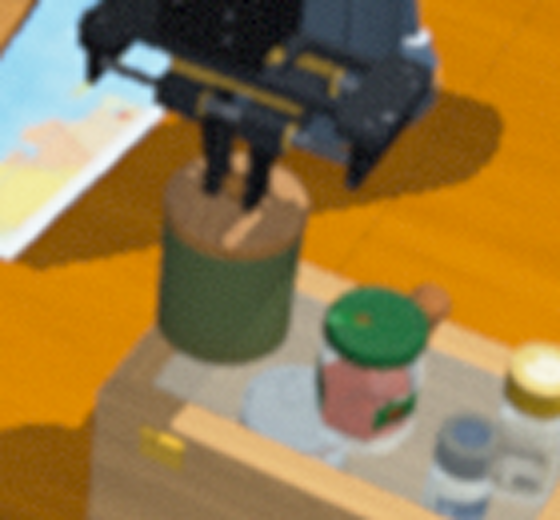

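The canister is lifted clear and upright, with about 4 N on the wrist. Carrying it to the table.

>>> {"api": "carry_out", "payload": {
  "series": [
    [-2,-15,0,0,0,0,-1],
    [-4,-40,0,0,0,0,-1],
    [-6,-65,0,0,0,0,-1],
    [-8,-90,0,0,0,0,-1],
    [-11,-112,0,0,0,0,-1],
    [-12,-121,0,0,0,0,-1],
    [-12,-124,0,0,0,0,-1],
    [-12,-124,0,0,0,0,-1]
  ]
}}

```text
time: 5.42
position: [0.4739, 0.0207, 0.2678]
tool_rot: [0.005, 1.0, -0.001, -0.0]
ft_force: [0.3, 0.6, -4.1]
grip_width: 0.0163
```

>>> {"api": "carry_out", "payload": {
  "series": [
    [0,0,20,0,0,0,-1],
    [0,0,50,0,0,0,-1],
    [0,0,80,0,0,0,-1],
    [0,0,110,0,0,0,-1],
    [0,0,135,0,0,0,-1],
    [0,0,148,0,0,0,-1],
    [0,0,153,0,0,0,-1],
    [0,0,153,0,0,0,-1]
  ]
}}

```text
time: 6.42
position: [0.4743, 0.0206, 0.1151]
tool_rot: [0.005, 1.0, -0.001, 0.0]
ft_force: [0.0, 0.3, -4.4]
grip_width: 0.0163
```

```bash
python3 go.py 0.475 0.02 0.106 -0.7
```

```text
shift mm [-0.7 -0.6  9.1] rot deg [-0.1  0.   0.1]
t 6.425 pos [0.4743 0.0206 0.1151] axes
 [[-1.     0.01   0.001]
 [ 0.01   1.    -0.001]
 [-0.001 -0.001 -1.   ]] 
F [ 0.02  0.32 -4.45] q [-0.19  0.51  1.9  -0.    0.73 -1.75] w 0.016262219427803173
```

>>> {"api": "carry_out", "payload": {
  "series": [
    [0,0,4,0,0,0,-1],
    [0,0,7,0,0,0,-1],
    [0,0,8.7,0,0,0,-1],
    [0,0,8.7,0,0,0,-1]
  ]
}}

```text
time: 6.92
position: [0.4742, 0.0206, 0.1068]
tool_rot: [0.005, 1.0, -0.001, 0.0]
ft_force: [-1.3, -0.0, 0.6]
grip_width: 0.0164
```

>>> {"api": "carry_out", "payload": {
  "series": [
    [0,0,0,0,0,0,0.3],
    [0,0,0,0,0,0,0.3],
    [0,0,0,0,0,0,0.3],
    [0,0,-20,0,0,0,0.5],
    [0,0,-70,0,0,0,1],
    [0,0,-130,0,0,0,1],
    [0,0,-190,0,0,0,1],
    [0,0,-190,0,0,0,1]
  ]
}}

```text
time: 7.92
position: [0.4775, 0.0203, 0.3018]
tool_rot: [0.005, 1.0, -0.002, 0.006]
ft_force: [0.3, 0.4, -0.5]
grip_width: 0.0846
```

```bash
python3 look.py e scene | tail -1 ; python3 go.py 0.460 0.2425 0.25 -0.7
```

```text
{'time': 7.975, 'q': [-0.1913, 0.2276, 1.6964, -0.0011, 1.2108, -1.7522], 'joint_velocities': [-0.0013, 0.0495, 0.0717, -0.0007, -0.0029, -0.0002], 'joint_torque': [0.0445, -31.6435, -19.4694, -0.0507, 0.021, -0.002], 'position': [0.4754, 0.0207, 0.2991], 'tool_rot': [0.0048, 1.0, -0.0012, 0.0033], 'ft_force': [-0.2076, 0.5552, -0.5026], 'moment': [-0.0211, 0.0053, 0.0387], 'grip_width': 0.08543838204108306}
shift mm [ 17.9 221.8  48.4] rot deg [-0.1  0.4  0.2]
t 7.975 pos [0.4754 0.0207 0.2991] axes
 [[-1.     0.01   0.007]
 [ 0.01   1.    -0.002]
 [-0.007 -0.002 -1.   ]] 
F [-0.21  0.56 -0.5 ] q [-0.19  0.23  1.7  -0.    1.21 -1.75] w 0.08543838204108306
```

View pics/e_scene.png

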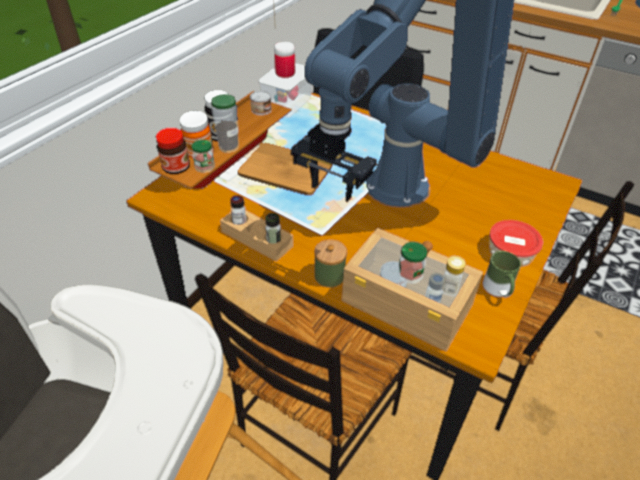

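The canister stands upright on the table at (330,262). With the top view of the lid clear, I'll refine the cap positions using masks.

```bash
cat > caps.py <<'E'
import cv2,sys
from geo import *
from rig import robot
np.set_printoptions(precision=4,suppress=True)
tag=sys.argv[1];zs=dict(squat=float(sys.argv[2]),square=float(sys.argv[3]))
boxes={"top":[int(v) for v in sys.argv[4].split(",")],"scene":[int(v) for v in sys.argv[5].split(",")]}
res={}
for n in("top","scene"):
    im=robot.camera(n)["pixels"];cv2.imwrite(f"pics/{tag}_{n}.png",im[:,:,::-1])
    x0,y0,x1,y1=boxes[n];h=cv2.cvtColor(im[y0:y1,x0:x1],cv2.COLOR_RGB2HSV)
    for k,(lo,hi) in dict(squat=((55,120,50),(85,255,255)),square=((20,60,150),(34,255,255))).items():
        m=cv2.inRange(h,lo,hi);m=cv2.morphologyEx(m,cv2.MORPH_CLOSE,np.ones((5,5)))
        cs=cv2.findContours(m,cv2.RETR_EXTERNAL,cv2.CHAIN_APPROX_NONE)[0]
        if not cs: continue
        c=max(cs,key=cv2.contourArea);x,y,w,hh=cv2.boundingRect(c)
        e=cv2.minAreaRect(c) ;ct=(x+x0+(w-1)/2,y+y0+(hh-1)/2)
        res[n,k]=ct;print(n,k,ct,"size",w,hh,onz(n,ct,zs[k]))
for k in zs:
    if("top",k) in res and("scene",k) in res: print(k,"tri",tri(res["scene",k],res["top",k]))
E
python3 caps.py f .210 .222 165,215,285,285 340,225,480,330
```

```text
top squat (222.5, 239.0) size 20 17 [0.4522 0.2432 0.21  ]
top square (180.5, 238.0) size 16 19 [0.4523 0.3449 0.222 ]
scene squat (413.5, 251.5) size 24 18 [0.4683 0.2473 0.21  ]
scene square (455.5, 265.0) size 18 19 [0.4685 0.3509 0.222 ]
squat tri (array([0.4548, 0.2446, 0.1971]), np.float64(0.002900251179473656))
square tri (array([0.4546, 0.3485, 0.2084]), np.float64(0.0008228666078169893))
```

```bash
python3 - <<'E'
import cv2
t=cv2.imread("pics/f_top.png")
cv2.imwrite("pics/f_topc.png",cv2.resize(t[200:300,160:300],None,fx=5,fy=5,interpolation=cv2.INTER_CUBIC))
E
```

```text
(no output)
```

View pics/f_topc.png

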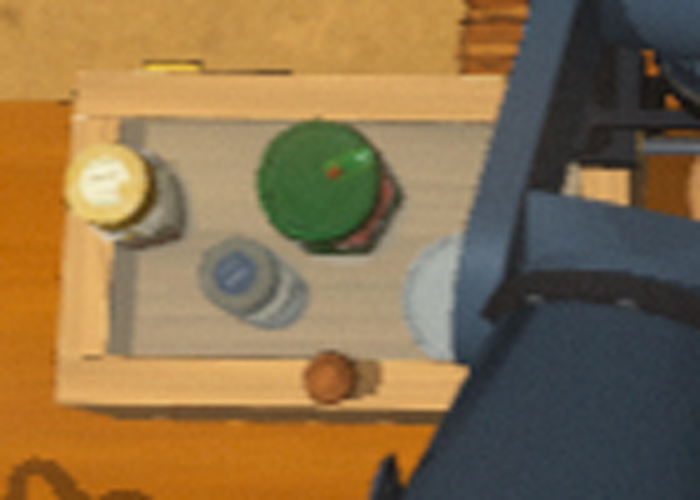

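The picks hold: green cap centre at (319,181), yellow at (109,186). Now over to the squat jar.

>>> {"api": "carry_out", "payload": {
  "series": [
    [3,40,0,0,0,0,1],
    [7,95,10,0,0.4,0,1],
    [12,150,20,0,0.4,0,1],
    [16,200,35,0,0.4,0,1],
    [18,222,45,0,0.4,0,1],
    [18,222,48,0,0.4,0,1],
    [18,222,48,0,0.4,0,1]
  ]
}}

```text
time: 8.95
position: [0.4565, 0.2423, 0.2463]
tool_rot: [0.005, 1.0, -0.001, -0.006]
ft_force: [0.3, -0.9, 0.7]
grip_width: 0.0872
```

```bash
python3 look.py g scene | tail -1 ; python3 go.py 0.460 0.2425 0.188 -0.7
python3 - <<'E'
import cv2
from geo import *
s=cv2.imread(f"pics/g_scene.png")
c=s[180:310,350:490];cv2.imwrite(f"pics/g_scenec.png",cv2.resize(c,None,fx=4,fy=4,interpolation=cv2.INTER_CUBIC))
E
```

```text
{'time': 9.0, 'q': [0.2703, 0.356, 1.664, 0.0012, 1.1317, -1.2904], 'joint_velocities': [-0.0112, -0.016, -0.0131, 0.004, 0.0002, 0.0015], 'joint_torque': [0.4033, -34.5497, -16.5484, 0.0099, 0.1292, -0.0016], 'position': [0.457, 0.2422, 0.247], 'tool_rot': [0.0053, 1.0, -0.0009, -0.0051], 'ft_force': [-0.5763, 0.3223, 0.0752], 'moment': [0.0379, -0.0032, 0.0313], 'grip_width': 0.08712176951756422}
shift mm [-3.6  0.5 58.9] rot deg [-0.1 -0.6  0.1]
t 9.0 pos [0.457  0.2422 0.247 ] axes
 [[-1.     0.011 -0.01 ]
 [ 0.011  1.    -0.002]
 [ 0.01  -0.002 -1.   ]] 
F [-0.58  0.32  0.08] q [ 0.27  0.36  1.66  0.    1.13 -1.29] w 0.08712176951756422
```

View pics/g_scenec.png

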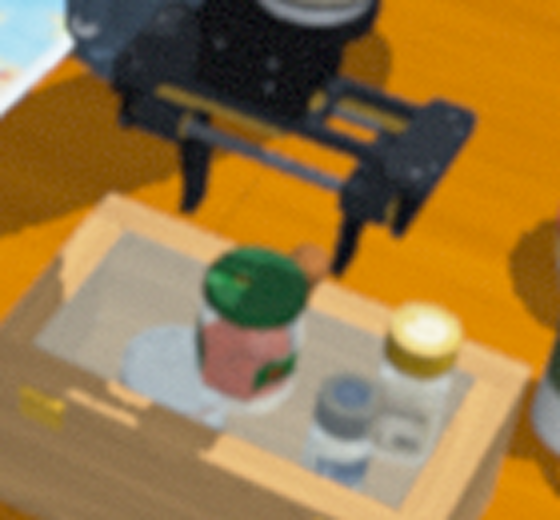

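```bash
python3 - <<'E'
from geo import *
f=lambda P:(proj("scene",P)+.5-[350,180])*4-.5
print("tcp",f([.457,.2422,.247]),"cap at tcp xy",f([.457,.2422,.210]),"cap+5y",f([.457,.2472,.21]),"cap+5x",f([.462,.2422,.21]))
E
```

```text
tcp [263.88790488 227.98957846] cap at tcp xy [255.63519596 272.98642006] cap+5y [263.28930687 276.14387121] cap+5x [252.11672623 277.93983613]
```

>>> {"api": "carry_out", "payload": {
  "series": [
    [-3.5,0.5,15,0,-0.6,0,1],
    [-3.5,0.5,30,0,-0.6,0,1],
    [-3.5,0.5,45,0,-0.6,0,1],
    [-3.5,0.5,55,0,-0.6,0,1],
    [-3.5,0.5,58,0,-0.6,0,1],
    [-3.5,0.5,58,0,-0.6,0,1]
  ]
}}

```text
time: 9.75
position: [0.46, 0.2426, 0.1889]
tool_rot: [0.005, 1.0, -0.001, 0.0]
ft_force: [0.7, -0.3, -0.3]
grip_width: 0.0872
```

>>> {"api": "carry_out", "payload": {
  "series": [
    [0,0,0,0,0,0,0.7],
    [0,0,0,0,0,0,0.5],
    [0,0,0,0,0,0,0.4],
    [0,0,0,0,0,0,0.3],
    [0,0,0,0,0,0,0],
    [0,0,0,0,0,0,0],
    [0,0,0,0,0,0,-1]
  ],
  "force": 25
}}

```text
time: 10.62
position: [0.4601, 0.2428, 0.1891]
tool_rot: [0.005, 1.0, -0.001, 0.0]
ft_force: [-0.1, 1.6, 2.3]
grip_width: 0.0625
```

```bash
python3 go.py 0.475 -0.07 0.25 -0.7
```

```text
shift mm [ -18.2 -312.7  -60.5] rot deg [-0.1  0.   0.1]
t 10.625 pos [0.4601 0.2428 0.1891] axes
 [[-1.     0.011  0.001]
 [ 0.011  1.    -0.001]
 [-0.001 -0.001 -1.   ]] 
F [-0.09  1.59  2.27] q [ 0.27  0.43  1.73 -0.    0.98 -1.29] w 0.06254876208561189
```

>>> {"api": "carry_out", "payload": {
  "series": [
    [0,0,-8,0,0,0,-1],
    [0,0,-25,0,0,0,-1],
    [0,0,-45,0,0,0,-1],
    [0,0,-60,0,0,0,-1],
    [0,0,-64,0,0,0,-1],
    [0,0,-64,0,0,0,-1]
  ]
}}

```text
time: 11.38
position: [0.4598, 0.2427, 0.2529]
tool_rot: [0.005, 1.0, -0.001, 0.0]
ft_force: [0.7, -0.6, -3.6]
grip_width: 0.0625
```

```bash
python3 go.py 0.42 -0.08 0.253 -0.7
```

```text
shift mm [  36.4 -323.1    0.4] rot deg [-0.1  0.   0.1]
t 11.375 pos [0.4598 0.2427 0.2529] axes
 [[-1.     0.011  0.   ]
 [ 0.011  1.    -0.002]
 [-0.    -0.002 -1.   ]] 
F [ 0.66 -0.58 -3.58] q [ 0.27  0.35  1.66 -0.    1.14 -1.29] w 0.06253399540199936
```

>>> {"api": "carry_out", "payload": {
  "series": [
    [3,-20,0,0,0,0,-1],
    [8,-65,0,0,0,0,-1],
    [14,-120,0,0,0,0,-1],
    [20,-175,0,0,0,0,-1],
    [26,-230,0,0,0,0,-1],
    [32,-280,0,0,0,0,-1],
    [35,-310,0,0,0,0,-1],
    [36.5,-323,0,0,0,0,-1]
  ]
}}

```text
time: 12.38
position: [0.4188, -0.0816, 0.253]
tool_rot: [0.007, 1.0, -0.001, -0.001]
ft_force: [-0.0, -0.1, -3.1]
grip_width: 0.0627
```

```bash
python3 go.py 0.42 -0.08 0.0635 -0.7
```

```text
shift mm [ -1.4   1.9 189.5] rot deg [-0.1 -0.1 -0.1]
t 12.375 pos [ 0.4188 -0.0816  0.253 ] axes
 [[-1.     0.014 -0.001]
 [ 0.014  1.    -0.001]
 [ 0.001 -0.001 -1.   ]] 
F [-0.03 -0.12 -3.09] q [-0.45  0.22  1.86 -0.    1.06 -2.01] w 0.06265220600299226
```

>>> {"api": "carry_out", "payload": {
  "series": [
    [0,1,20,0,0,0,-1],
    [-1,2,55,0,0,0,-1],
    [-1,2,95,0,0,0,-1],
    [-1,2,130,0,0,0,-1],
    [-1,2,160,0,0,0,-1],
    [-1,2,175,0,0,0,-1],
    [-1,2,183,0,0,0,-1],
    [-1,2,183,0,0,0,-1]
  ]
}}

```text
time: 13.38
position: [0.4196, -0.0796, 0.0698]
tool_rot: [0.007, 1.0, -0.0, -0.001]
ft_force: [0.4, 0.9, -2.9]
grip_width: 0.0622
```

>>> {"api": "carry_out", "payload": {
  "series": [
    [0,0,3,0,0,0,-1],
    [0,0,5,0,0,0,-1],
    [0,0,6.7,0,0,0,-1],
    [0,0,6.7,0,0,0,-1]
  ]
}}

```text
time: 13.88
position: [0.4197, -0.0797, 0.0632]
tool_rot: [0.007, 1.0, -0.001, -0.001]
ft_force: [0.2, 0.5, -3.0]
grip_width: 0.0625
```

>>> {"api": "carry_out", "payload": {
  "series": [
    [0,0,0.8,0,0,0,-1],
    [0,0,1.2,0,0,0,-1]
  ]
}}

```text
time: 14.12
position: [0.4197, -0.0796, 0.063]
tool_rot: [0.007, 1.0, -0.001, -0.0]
ft_force: [-2.1, 1.5, 13.9]
grip_width: 0.0624
```

Contact with the table. Releasing.

>>> {"api": "carry_out", "payload": {
  "series": [
    [0,0,0,0,0,0,0.6],
    [0,0,0,0,0,0,0.9],
    [0,0,0,0,0,0,1],
    [0,0,0,0,0,0,1],
    [0,0,-20,0,0,0,1],
    [0,0,-75,0,0,0,1],
    [0,0,-135,0,0,0,1],
    [0,0,-190,0,0,0,1]
  ]
}}

```text
time: 15.12
position: [0.4195, -0.0792, 0.2549]
tool_rot: [0.007, 1.0, -0.001, -0.0]
ft_force: [1.7, 0.2, -0.8]
grip_width: 0.0869
```

```bash
python3 look.py h scene | tail -1 ; python3 go.py 0.4555 0.3445 0.27 -0.7
```

```text
{'time': 15.175, 'q': [-0.4479, 0.2038, 1.8516, -0.0018, 1.0724, -2.0053], 'joint_velocities': [-0.0016, 0.0637, 0.0305, 0.006, -0.2369, -0.0016], 'joint_torque': [-0.6204, -17.8252, -10.2754, -0.0479, 0.7456, 0.0084], 'position': [0.4234, -0.0808, 0.2612], 'tool_rot': [0.0063, 1.0, -0.0037, 0.0059], 'ft_force': [1.4238, -0.3666, 4.2798], 'moment': [0.0457, -0.1096, 0.0056], 'grip_width': 0.08742759967634225}
shift mm [-26.8 425.6 -11.6] rot deg [-0.4  0.7 -0. ]
t 15.175 pos [ 0.4234 -0.0808  0.2612] axes
 [[-1.     0.013  0.012]
 [ 0.013  1.    -0.007]
 [-0.012 -0.007 -1.   ]] 
F [ 1.42 -0.37  4.28] q [-0.45  0.2   1.85 -0.    1.07 -2.01] w 0.08742759967634225
```

View pics/h_scene.png

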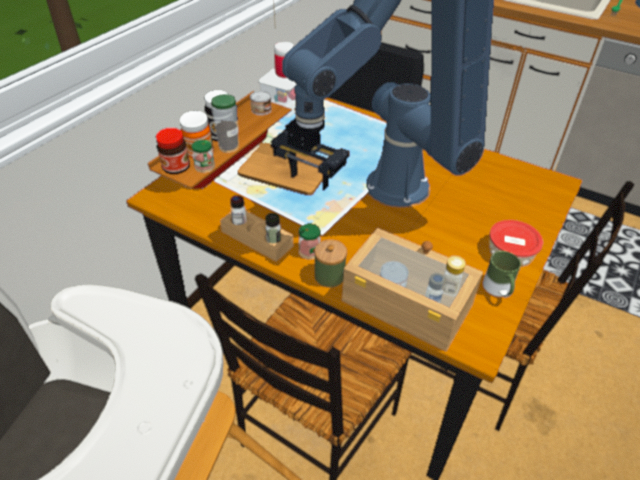

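The squat jar stands upright at (310,240). On to the square jar.

>>> {"api": "carry_out", "payload": {
  "series": [
    [-3,50,-11,0,0.7,0,1],
    [-7,110,-11,0,0.7,0,1],
    [-11,170,-11,0,0.7,0,1],
    [-15,230,-11,0,0.7,0,1],
    [-19,290,-11,0,0.7,0,1],
    [-23,350,-11,0,0.7,0,1],
    [-26,405,-11,0,0.7,0,1],
    [-27,426,-11,0,0.7,0,1]
  ]
}}

```text
time: 16.18
position: [0.4552, 0.3475, 0.2685]
tool_rot: [0.005, 1.0, -0.004, -0.001]
ft_force: [0.4, -1.2, -0.0]
grip_width: 0.0869
```

>>> {"api": "carry_out", "payload": {
  "series": [
    [0,0,0,0,0,0,0.6],
    [0,0,0,0,0,0,0.6],
    [0,0,0,0,0,0,0.6]
  ]
}}

```text
time: 16.55
position: [0.4553, 0.3458, 0.2685]
tool_rot: [0.006, 1.0, -0.004, -0.001]
ft_force: [-0.1, 0.5, -0.6]
grip_width: 0.0711
```

```bash
python3 look.py i scene | tail -1 ; python3 go.py 0.4555 0.3445 0.204 -0.7
python3 - <<'E'
import cv2
from geo import *
s=cv2.imread(f"pics/i_scene.png")
c=s[180:310,380:520];cv2.imwrite(f"pics/i_scenec.png",cv2.resize(c,None,fx=4,fy=4,interpolation=cv2.INTER_CUBIC))
f=lambda P:(proj("scene",P)+.5-[380,180])*4-.5
from rig import robot
p=robot.get_obs()["position"]
print("tcp",f(p),"cap at",f([.4555,.3445,.222]))
E
```

```text
{'time': 16.6, 'q': [0.4579, 0.4071, 1.5092, -0.0068, 1.2298, -1.0992], 'joint_velocities': [0.0032, 0.0008, -0.0047, 0.0016, -0.0008, 0.0004], 'joint_torque': [0.1515, -38.807, -18.2004, -0.0138, 0.1038, -0.0023], 'position': [0.4553, 0.346, 0.2687], 'tool_rot': [0.0057, 1.0, -0.0039, -0.0006], 'ft_force': [-0.7705, 0.3909, -0.408], 'moment': [0.0037, 0.0091, -0.0449], 'grip_width': 0.07053785497976348}
shift mm [-0.2 -1.  64.7] rot deg [-0.4 -0.1  0. ]
t 16.6 pos [0.4553 0.346  0.2687] axes
 [[-1.     0.011 -0.001]
 [ 0.011  1.    -0.008]
 [ 0.001 -0.008 -1.   ]] 
F [-0.77  0.39 -0.41] q [ 0.46  0.41  1.51 -0.01  1.23 -1.1 ] w 0.07053785497976348
tcp [319.17140681 266.44094942] cap at [301.4492847  323.45392369]
```

View pics/i_scenec.png

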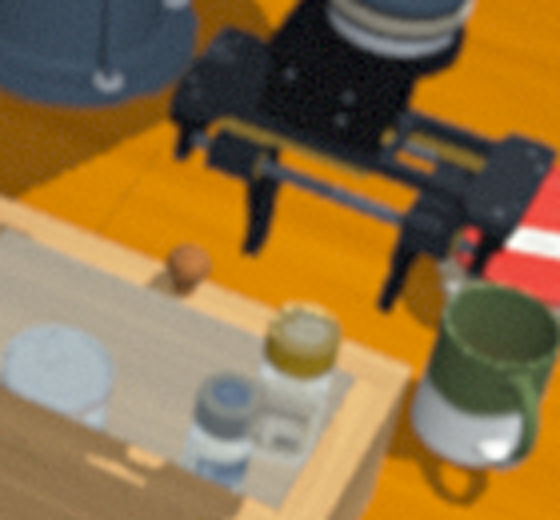

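The fingertips at (255,250) and (388,306), with the cap at (304,326), match the prediction once the bias is allowed for. Descending.

>>> {"api": "carry_out", "payload": {
  "series": [
    [0,-0.7,15,-0.4,0,0,0.6],
    [0,-0.8,30,-0.4,0,0,0.6],
    [0,-0.9,47,-0.4,0,0,0.6],
    [0,-1,58,-0.4,0,0,0.6],
    [0,-1,64,-0.4,0,0,0.6],
    [0,-1,64,-0.4,0,0,0.6]
  ]
}}

```text
time: 17.35
position: [0.4552, 0.3444, 0.2043]
tool_rot: [0.006, 1.0, -0.001, -0.001]
ft_force: [0.1, 0.0, -0.3]
grip_width: 0.0694
```

>>> {"api": "carry_out", "payload": {
  "series": [
    [0,0,0,0,0,0,0.3],
    [0,0,0,0,0,0,0.1],
    [0,0,0,0,0,0,-0.1],
    [0,0,0,0,0,0,-0.2],
    [0,0,0,0,0,0,-0.5],
    [0,0,0,0,0,0,-1],
    [0,0,0,0,0,0,-1]
  ],
  "force": 25
}}

```text
time: 18.23
position: [0.4554, 0.3446, 0.2046]
tool_rot: [0.006, 1.0, -0.0, -0.001]
ft_force: [-0.3, 1.1, 1.1]
grip_width: 0.0407
```

>>> {"api": "carry_out", "payload": {
  "series": [
    [0,0,-8,0,0,0,-1],
    [0,0,-20,0,0,0,-1],
    [0,0,-35,0,0,0,-1],
    [0,0,-45,0,0,0,-1],
    [0,0,-48,0,0,0,-1],
    [0,0,-48,0,0,0,-1]
  ]
}}

```text
time: 18.98
position: [0.4554, 0.3446, 0.2528]
tool_rot: [0.006, 1.0, -0.0, -0.0]
ft_force: [-0.3, -0.2, -0.7]
grip_width: 0.0407
```

```bash
python3 go.py 0.395 0.01 0.252 -0.7; python3 look.py j scene | tail -1
python3 - <<'E'
import cv2
s=cv2.imread(f"pics/j_scene.png")
c=s[180:310,380:520];cv2.imwrite(f"pics/j_scenec.png",cv2.resize(c,None,fx=4,fy=4,interpolation=cv2.INTER_CUBIC))
E
```

```text
shift mm [  56.5 -335.2    1. ] rot deg [-0.  -0.1  0. ]
t 18.975 pos [0.4554 0.3446 0.2528] axes
 [[-1.     0.012 -0.001]
 [ 0.012  1.    -0.001]
 [ 0.001 -0.001 -1.   ]] 
F [-0.26 -0.18 -0.69] q [ 0.45  0.42  1.53 -0.    1.19 -1.11] w 0.040676848725678914
{'time': 19.025, 'q': [0.4521, 0.4212, 1.5349, -0.0, 1.1874, -1.1071], 'joint_velocities': [-0.0009, 0.0089, 0.0057, -0.0014, 0.001, -0.0025], 'joint_torque': [0.0091, -40.0684, -18.2718, 0.002, 0.0842, 0.0], 'position': [0.4552, 0.3445, 0.2524], 'tool_rot': [0.0058, 1.0, -0.0004, -0.0008], 'ft_force': [-0.2476, 0.1454, -1.5626], 'moment': [0.0604, 0.0011, -0.0183], 'grip_width': 0.04076488402624456}
```

View pics/j_scenec.png

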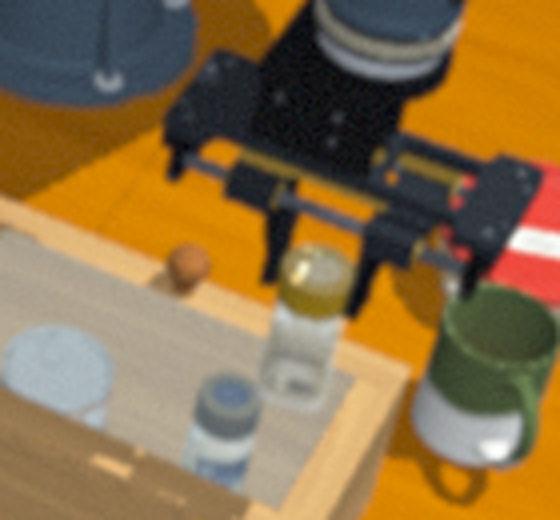

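>>> {"api": "carry_out", "payload": {
  "series": [
    [2,-20,-5,0,0,0,-1],
    [10,-65,-5,0,0,0,-1],
    [20,-120,-5,0,0,0,-1],
    [29,-175,-5,0,0,0,-1],
    [39,-230,-5,0,0,0,-1],
    [48,-285,-5,0,0,0,-1],
    [54,-320,-5,0,0,0,-1],
    [56.5,-335,-5,0,0,0,-1]
  ]
}}

```text
time: 20.02
position: [0.3933, 0.0078, 0.2578]
tool_rot: [0.007, 1.0, -0.001, -0.001]
ft_force: [0.5, 0.9, -0.6]
grip_width: 0.0402
```

```bash
python3 go.py 0.395 0.01 0.0785 -0.7
```

```text
shift mm [ -2.1   2.5 179.3] rot deg [-0.1 -0.1 -0.1]
t 20.025 pos [0.3933 0.0078 0.2578] axes
 [[-1.     0.015 -0.003]
 [ 0.015  1.    -0.001]
 [ 0.002 -0.002 -1.   ]] 
F [ 0.49  0.89 -0.61] q [-0.26  0.16  1.92 -0.    1.06 -1.82] w 0.04024970475076437
```

>>> {"api": "carry_out", "payload": {
  "series": [
    [-1,2,20,0,0,0,-1],
    [-2,2.5,55,0,0,0,-1],
    [-2,2.5,95,0,0,0,-1],
    [-2,2.5,130,0,0,0,-1],
    [-2,2.5,155,0,0,0,-1],
    [-2,2.5,170,0,0,0,-1],
    [-2,2.5,176,0,0,0,-1],
    [-2,2.5,176,0,0,0,-1]
  ]
}}

```text
time: 21.02
position: [0.3947, 0.0096, 0.0819]
tool_rot: [0.008, 1.0, -0.001, -0.001]
ft_force: [-0.3, 0.3, -0.8]
grip_width: 0.0404
```

>>> {"api": "carry_out", "payload": {
  "series": [
    [0,0,2,0,0,0,-1],
    [0,0,3.5,0,0,0,-1],
    [0,0,4,0,0,0,-1]
  ]
}}

```text
time: 21.4
position: [0.3951, 0.0096, 0.0784]
tool_rot: [0.007, 1.0, -0.001, -0.001]
ft_force: [-0.4, 1.4, 9.7]
grip_width: 0.0408
```

>>> {"api": "carry_out", "payload": {
  "series": [
    [0,0,0,0,0,0,0.1],
    [0,0,0,0,0,0,0.3],
    [0,0,0,0,0,0,0.3],
    [0,0,0,0,0,0,0.3],
    [0,0,-20,0,0,0,0.3],
    [0,0,-75,0,0,0,0.3],
    [0,0,-130,0,0,0,0.3],
    [0,0,-160,0,0,0,0.3]
  ]
}}

```text
time: 22.4
position: [0.3961, 0.0098, 0.241]
tool_rot: [0.007, 1.0, -0.001, 0.001]
ft_force: [0.7, 0.0, -0.6]
grip_width: 0.0567
```

```bash
python3 look.py k | tail -1 ; python3 go.py 0.367 0.2445 0.22 -0.7
python3 - <<'E'
import cv2
t=cv2.imread("pics/k_top.png")
cv2.imwrite("pics/k_topc.png",cv2.resize(t[200:340,160:320],None,fx=4,fy=4,interpolation=cv2.INTER_CUBIC))
E
```

```text
{'time': 22.5, 'q': [-0.2575, 0.1864, 1.9458, -0.0026, 1.0022, -1.8122], 'joint_velocities': [-0.002, 0.0606, 0.0627, -0.0001, -0.0517, 0.0017], 'joint_torque': [0.2028, -25.8671, -15.0487, -0.051, 0.3724, 0.0016], 'position': [0.3975, 0.0094, 0.2414], 'tool_rot': [0.0074, 1.0, -0.0019, 0.0032], 'ft_force': [1.0857, 0.8449, -0.8868], 'moment': [0.0096, -0.0055, 0.0179], 'grip_width': 0.056874019935413106}
shift mm [ 34.1 234.7  20.3] rot deg [-0.2  0.4 -0.1]
t 22.5 pos [0.3975 0.0094 0.2414] axes
 [[-1.     0.015  0.006]
 [ 0.015  1.    -0.004]
 [-0.006 -0.004 -1.   ]] 
F [ 1.09  0.84 -0.89] q [-0.26  0.19  1.95 -0.    1.   -1.81] w 0.056874019935413106
```

View pics/k_scene.png

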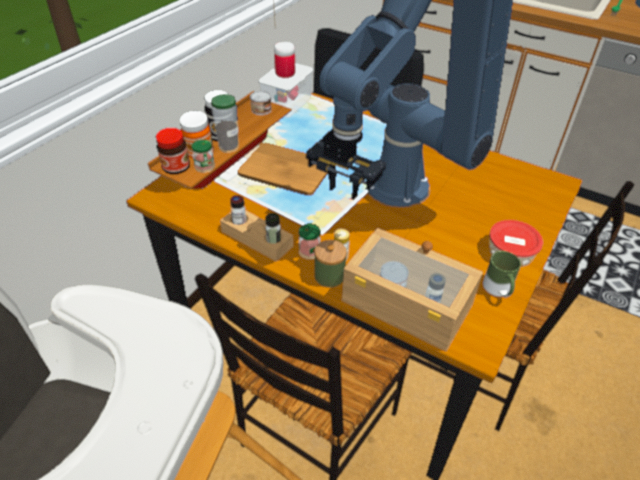

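View pics/k_topc.png

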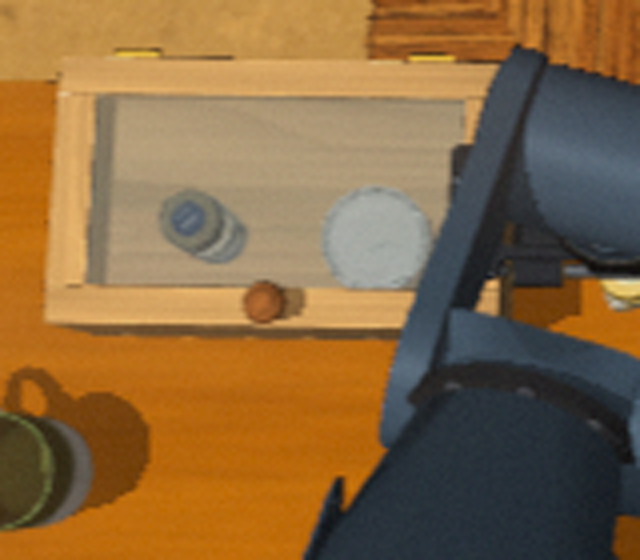

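The lid is clear, and all three things stand upright on the table. Next the knob at crop (263,301): moving above it.

>>> {"api": "carry_out", "payload": {
  "series": [
    [5,40,0,0,0.4,0,0.3],
    [13,95,5,0,0.4,0,0.3],
    [21,150,10,0,0.4,0,0.3],
    [29,205,20,0,0.4,0,0.3],
    [33,230,30,0,0.4,0,0.3],
    [34,235,35,0,0.4,0,0.3],
    [34,235,35,0,0.4,0,0.3]
  ]
}}

```text
time: 23.38
position: [0.3664, 0.2441, 0.2042]
tool_rot: [0.007, 1.0, -0.003, -0.002]
ft_force: [0.3, -0.4, 0.6]
grip_width: 0.0567
```

```bash
python3 look.py l scene | tail -1 ; python3 go.py 0.3665 0.2445 0.132 -0.7
python3 - <<'E'
import cv2
from geo import *
s=cv2.imread(f"pics/l_scene.png")
c=s[180:310,360:500];cv2.imwrite(f"pics/l_scenec.png",cv2.resize(c,None,fx=4,fy=4,interpolation=cv2.INTER_CUBIC))
f=lambda P:(proj("scene",P)+.5-[360,180])*4-.5
from rig import robot
p=robot.get_obs()["position"]
print("tcp",f(p),"knob at",f([.3665,.2445,.147]))
E
```

```text
{'time': 23.425, 'q': [0.3347, 0.3105, 1.894, -0.0047, 0.9406, -1.2181], 'joint_velocities': [-0.014, -0.0142, -0.0084, 0.0023, 0.002, 0.0014], 'joint_torque': [0.4585, -29.3326, -13.5749, 0.0081, 0.098, 0.0027], 'position': [0.3669, 0.2439, 0.2047], 'tool_rot': [0.0076, 1.0, -0.0024, -0.0011], 'ft_force': [0.7751, 0.4659, 0.042], 'moment': [0.0474, -0.0063, -0.0362], 'grip_width': 0.05639688969757813}
shift mm [ 0.2  1.  72.7] rot deg [-0.3 -0.1 -0.2]
t 23.425 pos [0.3669 0.2439 0.2047] axes
 [[-1.     0.015 -0.002]
 [ 0.015  1.    -0.005]
 [ 0.002 -0.005 -1.   ]] 
F [0.78 0.47 0.04] q [ 0.33  0.31  1.89 -0.    0.94 -1.22] w 0.05639688969757813
tcp [277.55092514 194.79689373] knob at [265.18161136 261.025735  ]
```

View pics/l_scenec.png

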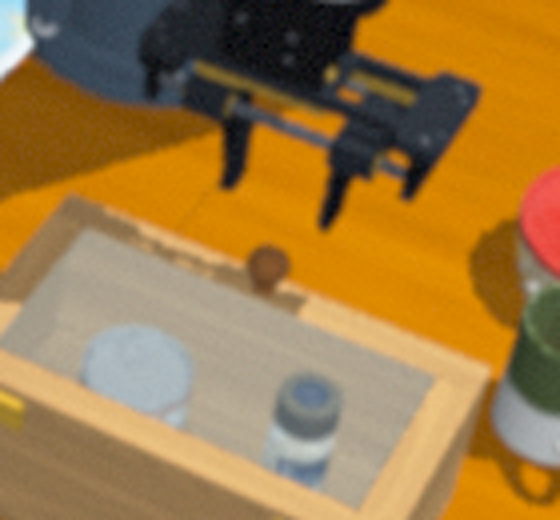

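The fingertip midpoint (278,205) and the knob (268,265) line up. Descend, pinch and check.

>>> {"api": "carry_out", "payload": {
  "series": [
    [0,1.5,20,0,0,0,0.3],
    [0,1.5,40,0,0,0,0.3],
    [0,1.5,58,0,0,0,0.3],
    [0,1.5,69,0,0,0,0.3],
    [0,1.5,72.5,0,0,0,0.3],
    [0,1.5,72.5,0,0,0,0.3]
  ]
}}

```text
time: 24.18
position: [0.3671, 0.2448, 0.1324]
tool_rot: [0.008, 1.0, -0.002, -0.001]
ft_force: [0.0, 0.3, -0.1]
grip_width: 0.0565
```

>>> {"api": "carry_out", "payload": {
  "series": [
    [0,0,0,0,0,0,0],
    [0,0,0,0,0,0,-0.2],
    [0,0,0,0,0,0,-0.4],
    [0,0,0,0,0,0,-1],
    [0,0,0,0,0,0,-1],
    [0,0,0,0,0,0,-1]
  ],
  "force": 20
}}

```text
time: 24.92
position: [0.3671, 0.2447, 0.1326]
tool_rot: [0.008, 1.0, -0.002, -0.001]
ft_force: [0.4, -1.8, 2.9]
grip_width: 0.0259
```

```bash
python3 go.py; cat > arc.py <<'E'
import sys,numpy as np
from scipy.spatial.transform import Rotation as R
from rig import robot
# arc.py th_now th_list : offsets of knob path in tool axes from now
th=[float(v) for v in sys.argv[1:]]
o=robot.get_obs();r=R.from_quat(o["tool_rot"]);b=-.0125
def k(t):
    a=np.arctan2(31,166)+t;L=168.9
    s,h=-L*np.cos(a),L*np.sin(a)
    return np.array([s*np.cos(b),s*np.sin(b),h])
for t in th[1:]: print(t,np.round(r.inv().apply(k(t)-k(th[0])),1))
E
python3 arc.py 0 .08 .18 .28 .38 .48 .58 .66 .7
```

```text
t 24.925 pos [0.3671 0.2447 0.1326] axes
 [[-1.     0.016 -0.002]
 [ 0.016  1.    -0.005]
 [ 0.002 -0.005 -1.   ]] 
F [ 0.37 -1.84  2.9 ] q [ 0.34  0.44  1.97 -0.01  0.73 -1.21] w 0.025944691195424564
0.08 [ -3.   -0.1 -13.2]
0.18 [ -8.2  -0.1 -29.2]
0.28 [-15.   -0.2 -44.7]
0.38 [-23.2  -0.2 -59.4]
0.48 [-33.   -0.3 -73.2]
0.58 [-44.   -0.3 -86. ]
0.66 [-53.7  -0.3 -95.4]
0.7 [-58.9  -0.3 -99.8]
```

>>> {"api": "carry_out", "payload": {
  "series": [
    [-1,0,-5,0,0,0,-1],
    [-3,0,-13,0,0,0,-1],
    [-5.5,0,-21,0,0,0,-1],
    [-8,0,-29,0,0,0,-1],
    [-11.5,0,-37,0,0,0,-1],
    [-15,0,-45,0,0,0,-1]
  ],
  "force": 30
}}

```text
time: 25.68
position: [0.3824, 0.2445, 0.178]
tool_rot: [0.008, 1.0, -0.003, -0.001]
ft_force: [1.7, -1.4, -4.9]
grip_width: 0.0257
```

```bash
python3 look.py m scene | tail -1 ; python3 go.py ;python3 arc.py .28  .38 .5 .62 .74 .86 .96 1.04 1.1
python3 - <<'E'
import cv2
s=cv2.imread(f"pics/m_scene.png")
c=s[180:340,330:490];cv2.imwrite(f"pics/m_scenec.png",cv2.resize(c,None,fx=3.5,fy=3.5,interpolation=cv2.INTER_CUBIC))
E
```

```text
{'time': 25.725, 'q': [0.3247, 0.3708, 1.8925, -0.0061, 0.8807, -1.2268], 'joint_velocities': [0.0004, 0.0021, 0.0159, -0.0001, -0.0254, 0.0036], 'joint_torque': [1.0511, -31.0963, -12.6454, 0.5234, -0.361, 0.0035], 'position': [0.383, 0.2445, 0.1789], 'tool_rot': [0.0077, 1.0, -0.0026, -0.0004], 'ft_force': [-0.0033, -3.0148, 0.9989], 'moment': [-0.4606, 0.1965, -0.061], 'grip_width': 0.02561464431324805}
t 25.725 pos [0.383  0.2445 0.1789] axes
 [[-1.     0.015 -0.001]
 [ 0.015  1.    -0.005]
 [ 0.001 -0.005 -1.   ]] 
F [-0.   -3.01  1.  ] q [ 0.32  0.37  1.89 -0.01  0.88 -1.23] w 0.02561464431324805
0.38 [ -8.3  -0.1 -14.7]
0.5 [-20.1  -0.1 -31.1]
0.62 [-33.9  -0.1 -46. ]
0.74 [-49.3  -0.2 -59.2]
0.86 [-66.1  -0.2 -70.4]
0.96 [-81.1  -0.2 -78.2]
1.04 [-93.6  -0.2 -83.3]
1.1 [-103.3   -0.2  -86.4]
```

View pics/m_scenec.png

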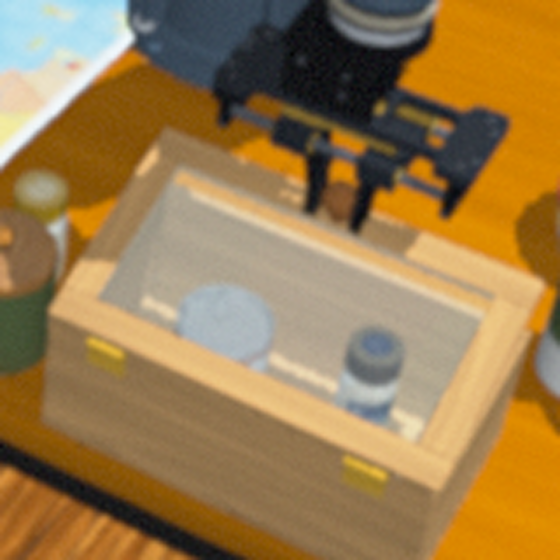

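The lid is coming up with the knob held. Continuing the arc.

>>> {"api": "carry_out", "payload": {
  "series": [
    [-4,0,-7.5,0,0,0,-1],
    [-8,0,-14.5,0,0,0,-1],
    [-20,0,-31,0,0,0,-1],
    [-34,0,-46,0,0,0,-1],
    [-49,0,-59,0,0,0,-1],
    [-66,0,-70.5,0,0,0,-1],
    [-81,0,-78,0,0,0,-1],
    [-93.5,0,-83,0,0,0,-1]
  ]
}}

```text
time: 26.72
position: [0.4755, 0.2436, 0.2612]
tool_rot: [0.008, 1.0, -0.003, -0.002]
ft_force: [-1.2, 0.1, -8.9]
grip_width: 0.0256
```

```bash
python3 go.py ;python3 arc.py 1.04 1.12 1.22 1.32 1.42 1.52 1.62 1.7 1.74
```

```text
t 26.725 pos [0.4755 0.2436 0.2612] axes
 [[-1.     0.016 -0.005]
 [ 0.016  1.    -0.005]
 [ 0.005 -0.005 -1.   ]] 
F [-1.17  0.13 -8.9 ] q [ 0.27  0.36  1.61 -0.    1.18 -1.29] w 0.025551204607762883
1.12 [-12.9   0.   -4.1]
1.22 [-29.3   0.1  -7.8]
1.32 [-46.1   0.1  -9.9]
1.42 [-63.    0.1 -10.2]
1.52 [-79.8   0.2  -8.9]
1.62 [-96.4   0.3  -5.9]
1.7 [-109.4    0.3   -2.3]
1.74 [-1.158e+02  4.000e-01 -1.000e-01]
```

>>> {"api": "carry_out", "payload": {
  "series": [
    [-6,0,-2,0,0,0,-1],
    [-13,0,-4,0,0,0,-1],
    [-29,0,-7.5,0,0,0,-1],
    [-46,0,-9.5,0,0,0,-1],
    [-63,0,-10,0,0,0,-1],
    [-80,0,-9,0,0,0,-1],
    [-96,0,-6,0,0,0,-1],
    [-109,0,-2.5,0,0,0,-1]
  ]
}}

```text
time: 27.72
position: [0.585, 0.2425, 0.2632]
tool_rot: [0.008, 1.0, -0.002, -0.003]
ft_force: [-3.2, 1.7, -2.2]
grip_width: 0.0257
```

```bash
python3 go.py; python3 look.py n |tail -1
python3 - <<'E'
import cv2
s=cv2.imread(f"pics/n_scene.png")
c=s[130:340,310:510];cv2.imwrite(f"pics/n_scenec.png",cv2.resize(c,None,fx=2.8,fy=2.8,interpolation=cv2.INTER_CUBIC))
E
```

```text
t 27.725 pos [0.585  0.2425 0.2632] axes
 [[-1.     0.015 -0.005]
 [ 0.015  1.    -0.004]
 [ 0.005 -0.004 -1.   ]] 
F [-3.18  1.69 -2.23] q [ 0.22  0.5   1.36 -0.    1.29 -1.34] w 0.02566832196461772
{'time': 27.825, 'q': [0.2177, 0.5025, 1.3581, -0.0031, 1.2841, -1.3361], 'joint_velocities': [0.0049, -0.0178, 0.0205, -0.0039, -0.0094, 0.0036], 'joint_torque': [-1.7335, -46.6769, -20.0878, -0.8268, 0.3711, -0.019], 'position': [0.5865, 0.2425, 0.2628], 'tool_rot': [0.008, 1.0, -0.0018, -0.0012], 'ft_force': [0.8514, 3.2874, -4.253], 'moment': [0.5703, 0.0251, 0.004], 'grip_width': 0.025298699829370726}
```

View pics/n_scenec.png

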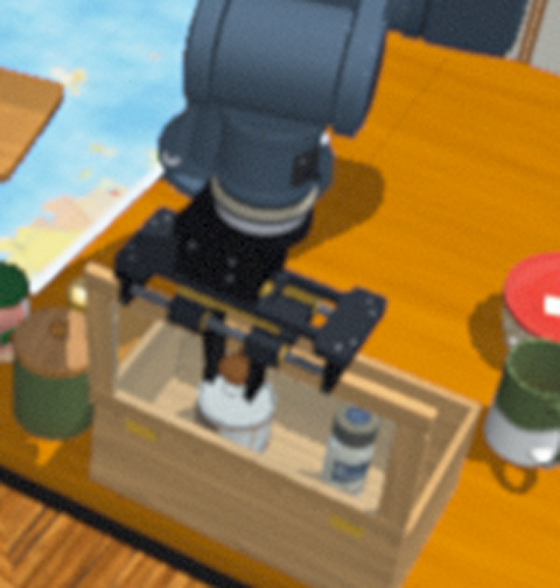

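The lid is open slightly past upright and the box interior is exposed, with the spare jar at (352,440) and the tin at (235,410). Releasing and retreating upward.

>>> {"api": "carry_out", "payload": {
  "series": [
    [0,0,0,0,0,0,0],
    [0,0,0,0,0,0,0.1],
    [0,0,0,0,0,0,0.1],
    [0,0,0,0,0,0,0.1],
    [0,0,-15,0,0,0,0.1],
    [0,0,-45,0,0,0,0.1],
    [0,0,-75,0,0,0,0.1],
    [0,0,-90,0,0,0,0.1]
  ]
}}

```text
time: 28.82
position: [0.5876, 0.243, 0.3559]
tool_rot: [0.008, 1.0, -0.001, 0.001]
ft_force: [0.2, -0.0, -0.3]
grip_width: 0.0478
```

```bash
python3 go.py .427 .304 .35 -0.7
```

```text
shift mm [161.6  58.4   5.4] rot deg [-0.1  0.1 -0.2]
t 28.825 pos [0.5876 0.243  0.3559] axes
 [[-1.     0.016  0.002]
 [ 0.016  1.    -0.003]
 [-0.002 -0.003 -1.   ]] 
F [ 0.18 -0.05 -0.26] q [ 0.22  0.43  1.23 -0.    1.48 -1.34] w 0.047842996777400545
```

>>> {"api": "carry_out", "payload": {
  "series": [
    [30,8,0,0,0,0,0.5],
    [80,25,0,0,0,0,0.5],
    [130,45,0,0,0,0,0.5],
    [155,56,20,0,0,0,0.5],
    [162,59,60,0,0,0,0.5],
    [162,59,110,0,0,0,0.5],
    [162,59,145,0,0,0,0.5],
    [162,59,165,0,0,0,0.5]
  ]
}}

```text
time: 29.82
position: [0.4258, 0.3037, 0.1886]
tool_rot: [0.008, 1.0, -0.002, -0.0]
ft_force: [0.0, -0.3, -0.7]
grip_width: 0.0657
```

```bash
python3 go.py .427 .3045 .08 -0.7; python3 look.py o |tail -1
python3 - <<'E'
import cv2
from geo import *
s=cv2.imread(f"pics/o_scene.png")
c=s[180:320,360:500];cv2.imwrite(f"pics/o_scenec.png",cv2.resize(c,None,fx=4,fy=4,interpolation=cv2.INTER_CUBIC))
f=lambda P:(proj("scene",P)+.5-[360,180])*4-.5
from rig import robot
p=robot.get_obs()["position"]
print("tcp",f(p),"jar top at",f([.427,.3045,.113]))
E
```

```text
shift mm [ -1.3   1.2 108.6] rot deg [-0.2 -0.  -0.2]
t 29.825 pos [0.4258 0.3037 0.1886] axes
 [[-1.     0.016 -0.001]
 [ 0.016  1.    -0.004]
 [ 0.001 -0.004 -1.   ]] 
F [ 0.02 -0.3  -0.68] q [ 0.41  0.44  1.72 -0.    0.98 -1.14] w 0.06570285665013599
{'time': 29.925, 'q': [0.4076, 0.4392, 1.7213, -0.004, 0.9859, -1.145], 'joint_velocities': [0.0014, -0.0386, -0.0437, 0.0016, 0.0274, -0.0033], 'joint_torque': [-0.0816, -36.0468, -14.4964, -0.0112, -0.1075, 0.0002], 'position': [0.4252, 0.3034, 0.1883], 'tool_rot': [0.008, 1.0, -0.0025, -0.0015], 'ft_force': [-0.4044, -0.1131, -0.42], 'moment': [-0.0078, 0.0154, -0.0335], 'grip_width': 0.06503678377504843}
tcp [325.72515102 305.79317586] jar top at [306.43231185 392.66326021]
```

View pics/o_scenec.png

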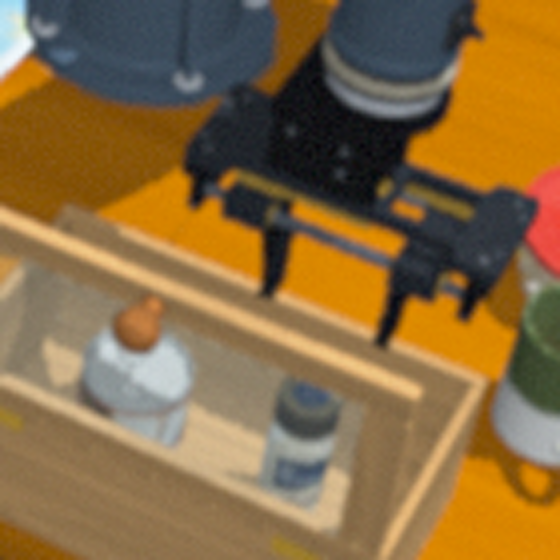

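The jar cap at (310,393) is about 1–2 mm to +y of my estimate, so I'll use y≈0.3055.

>>> {"api": "carry_out", "payload": {
  "series": [
    [-1.5,2,20,-0.2,0,0,0.5],
    [-1.5,2,40,-0.2,0,0,0.5],
    [-1.5,2,62,-0.2,0,0,0.5],
    [-1.5,2,84,-0.2,0,0,0.5],
    [-1.5,2,100,-0.2,0,0,0.5],
    [-1.5,2,106,-0.2,0,0,0.5],
    [-1.5,2,106,-0.2,0,0,0.5]
  ]
}}

```text
time: 30.8
position: [0.4267, 0.3049, 0.0824]
tool_rot: [0.008, 1.0, -0.001, -0.001]
ft_force: [0.0, -0.6, -0.5]
grip_width: 0.0653
```

>>> {"api": "carry_out", "payload": {
  "series": [
    [0,0,0,0,0,0,0.2],
    [0,0,0,0,0,0,0],
    [0,0,0,0,0,0,-0.1],
    [0,0,0,0,0,0,-0.5],
    [0,0,0,0,0,0,-1],
    [0,0,0,0,0,0,-1]
  ],
  "force": 25
}}

```text
time: 31.55
position: [0.4269, 0.305, 0.0827]
tool_rot: [0.008, 1.0, -0.001, -0.001]
ft_force: [0.2, 0.8, 3.4]
grip_width: 0.04
```

>>> {"api": "carry_out", "payload": {
  "series": [
    [0,0,-8,0,0,0,-1],
    [0,0,-25,0,0,0,-1],
    [0,0,-55,0,0,0,-1],
    [0,0,-90,0,0,0,-1],
    [0,0,-125,0,0,0,-1],
    [0,0,-150,0,0,0,-1],
    [0,0,-162,0,0,0,-1],
    [0,0,-165,0,0,0,-1]
  ]
}}

```text
time: 32.55
position: [0.4271, 0.3052, 0.2479]
tool_rot: [0.008, 1.0, -0.001, -0.001]
ft_force: [-0.7, 0.5, -1.6]
grip_width: 0.0403
```

```bash
python3 go.py .4594 -.242 .25 -94.6; python3 look.py p scene|tail -1
python3 - <<'E'
import cv2
s=cv2.imread(f"pics/p_scene.png")
c=s[160:320,350:510];cv2.imwrite(f"pics/p_scenec.png",cv2.resize(c,None,fx=3.5,fy=3.5,interpolation=cv2.INTER_CUBIC))
E
```

```text
shift mm [ -41.  -546.6   -1.5] rot deg [-0.1 -0.  93.7]
t 32.55 pos [0.4271 0.3052 0.2479] axes
 [[-1.     0.016 -0.002]
 [ 0.016  1.    -0.001]
 [ 0.002 -0.001 -1.   ]] 
F [-0.66  0.51 -1.6 ] q [ 0.41  0.36  1.65 -0.    1.13 -1.15] w 0.04028733677749802
{'time': 32.6, 'q': [0.4074, 0.3629, 1.6504, -0.0002, 1.1315, -1.1473], 'joint_velocities': [0.0001, 0.0165, 0.0128, 0.0011, -0.0129, -0.0017], 'joint_torque': [-0.0071, -36.078, -17.2087, -0.002, 0.1265, 0.0], 'position': [0.4269, 0.3051, 0.2476], 'tool_rot': [0.008, 1.0, -0.0008, -0.0014], 'ft_force': [0.7241, -0.4305, -1.1395], 'moment': [0.0324, -0.0526, 0.0301], 'grip_width': 0.040337377929625454}
```

View pics/p_scenec.png

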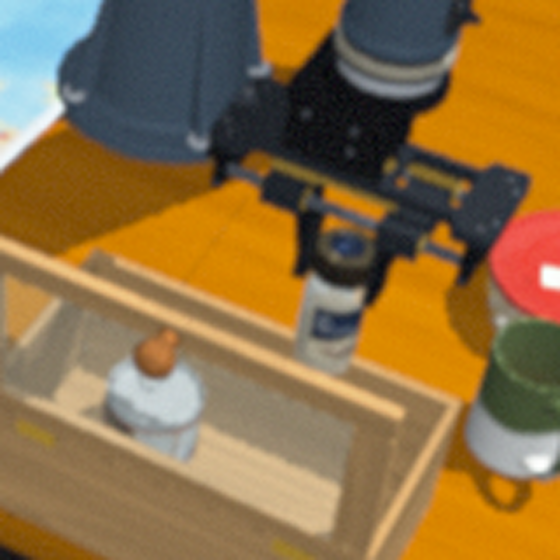

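The spare jar is lifted clear and hangs straight. Carrying it to the stand, turning the wrist only once past the lid.

>>> {"api": "carry_out", "payload": {
  "series": [
    [0,-20,0,0,0,0,-1],
    [0,-65,-10,0,0,0,-1],
    [-5,-115,-10,0,0,0,-1],
    [-10,-165,-10,0,0,0,-1],
    [-15,-215,-10,0,0,0,-1],
    [-20,-265,-10,0,0,8,-1],
    [-25,-315,-10,0,0,16,-1],
    [-30,-360,-10,0,0,24,-1]
  ]
}}

```text
time: 33.6
position: [0.4497, -0.0577, 0.2571]
tool_rot: [0.219, 0.976, -0.001, -0.003]
ft_force: [-0.3, 0.1, -1.1]
grip_width: 0.04
```

```bash
python3 go.py .4594 -.242 .25 -94.6
```

```text
shift mm [ -87.5 -162.5    7.2] rot deg [-0.3 -0.1 69.3]
t 33.6 pos [ 0.4497 -0.0577  0.2571] axes
 [[-0.904  0.427 -0.005]
 [ 0.427  0.904 -0.001]
 [ 0.005 -0.003 -1.   ]] 
F [-0.33  0.15 -1.07] q [-0.37  0.25  1.8  -0.    1.1  -1.5 ] w 0.0399802548873391
```

>>> {"api": "carry_out", "payload": {
  "series": [
    [-12,-23,0,0,0,9,-1],
    [-24,-46,0,0,0,18,-1],
    [-36,-68,0,0,0,27,-1],
    [-48,-90,0,0,0,36,-1],
    [-60,-112,0,0,0,45,-1],
    [-72,-134,0,0,0,54,-1],
    [-82,-153,0,0,0,63,-1],
    [-87.5,-162.5,0,0,0,69.3,-1]
  ]
}}

```text
time: 34.6
position: [0.4578, -0.2433, 0.2559]
tool_rot: [0.736, 0.676, -0.003, -0.003]
ft_force: [-0.1, 0.8, -0.6]
grip_width: 0.0403
```

>>> {"api": "carry_out", "payload": {
  "series": [
    [0,0,0,0,0,0,-1],
    [0,0,0,0,0,0,-1]
  ]
}}

```text
time: 34.85
position: [0.4566, -0.2429, 0.2549]
tool_rot: [0.736, 0.677, -0.003, -0.004]
ft_force: [-0.3, -0.8, -1.5]
grip_width: 0.04
```

```bash
python3 go.py .4594 -.242 .155 -94.6; python3 look.py q |tail -1
python3 - <<'E'
import cv2
s=cv2.imread(f"pics/q_scene.png")
c=s[130:290,190:350];cv2.imwrite(f"pics/q_scenec.png",cv2.resize(c,None,fx=3.5,fy=3.5,interpolation=cv2.INTER_CUBIC))
E
```

```text
shift mm [ 1.   3.7 99.9] rot deg [-0.6 -0.1 -0.2]
t 34.85 pos [ 0.4566 -0.2429  0.2549] axes
 [[ 0.084  0.996 -0.01 ]
 [ 0.996 -0.084  0.002]
 [ 0.001 -0.01  -1.   ]] 
F [-0.26 -0.76 -1.52] q [-0.7   0.35  1.65 -0.01  1.15 -0.62] w 0.040044253559452105
{'time': 34.95, 'q': [-0.7011, 0.346, 1.6531, -0.0054, 1.1505, -0.6151], 'joint_velocities': [0.0068, -0.0037, -0.0077, 0.0, -0.0012, 0.0054], 'joint_torque': [-0.2182, -35.3036, -17.4594, 0.0095, 0.1093, -0.008], 'position': [0.4572, -0.2427, 0.2554], 'tool_rot': [0.7361, 0.6769, -0.0029, -0.0036], 'ft_force': [-0.3544, -0.28, -0.6864], 'moment': [-0.123, 0.0688, -0.0007], 'grip_width': 0.04005600841385816}
```

View pics/q_scenec.png

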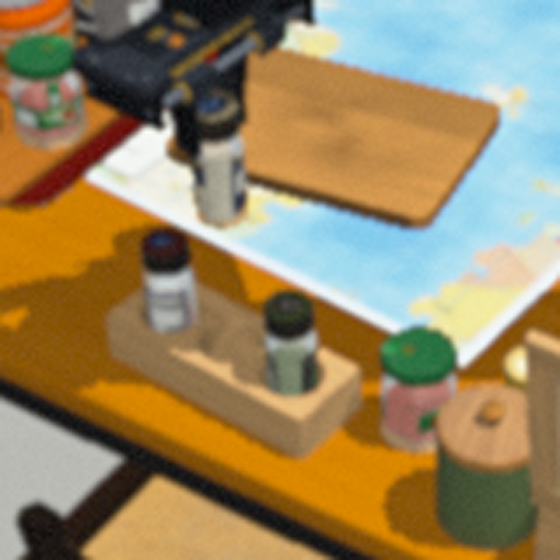

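>>> {"api": "carry_out", "payload": {
  "series": [
    [2,2.5,20,-0.5,0,0,-1],
    [2,2.5,40,-0.5,0,0,-1],
    [2,2.5,60,-0.5,0,0,-1],
    [2,2.5,80,-0.5,0,0,-1],
    [2,2.5,93,-0.5,0,0,-1],
    [2,2.5,97,-0.5,0,0,-1],
    [2,2.5,97,-0.5,0,0,-1]
  ]
}}

```text
time: 35.83
position: [0.4592, -0.2408, 0.1586]
tool_rot: [0.736, 0.677, 0.0, -0.0]
ft_force: [1.3, -0.5, -1.1]
grip_width: 0.0402
```

```bash
python3 go.py .459 -.241 .0905 -94.6; python3 look.py r |tail -1
python3 - <<'E'
import cv2
from geo import *
s=cv2.imread(f"pics/r_scene.png")
c=s[180:280,200:310];cv2.imwrite(f"pics/r_scenec.png",cv2.resize(c,None,fx=5,fy=5,interpolation=cv2.INTER_CUBIC))
a=cv2.imread(f"pics/a_scene.png")[180:280,200:310];cv2.imwrite(f"pics/a_st.png",cv2.resize(a,None,fx=5,fy=5,interpolation=cv2.INTER_CUBIC))
f=lambda P:(proj("scene",P)+.5-[200,180])*5-.5
print("pocket pred",f([.459,-.241,.045]),"+5y",f([.459,-.236,.045]),"+5x",f([.464,-.241,.045]),"neigh mid top",f([.458,-.240,.12]))
E
```

```text
shift mm [-0.2 -0.2 68.1] rot deg [-0.  -0.  -0.2]
t 35.825 pos [ 0.4592 -0.2408  0.1586] axes
 [[ 0.083  0.997 -0.   ]
 [ 0.997 -0.083  0.   ]
 [ 0.    -0.    -1.   ]] 
F [ 1.3  -0.53 -1.13] q [-0.7   0.48  1.76  0.    0.9  -0.62] w 0.040224098410244914
{'time': 35.925, 'q': [-0.6989, 0.4766, 1.762, 0.0002, 0.9023, -0.6154], 'joint_velocities': [-0.0007, -0.0033, 0.0015, 0.0007, -0.0017, 0.0007], 'joint_torque': [0.016, -37.4808, -13.2863, 0.036, 0.0879, -0.0009], 'position': [0.4595, -0.2411, 0.1591], 'tool_rot': [0.736, 0.6769, 0.0001, 0.0003], 'ft_force': [-0.1127, 0.1048, -2.5512], 'moment': [-0.1778, 0.0758, 0.0397], 'grip_width': 0.0403482722284185}
pocket pred [276.39366641 233.07518333] +5y [283.28942871 236.17521584] +5x [271.25984815 237.92570368] neigh mid top [269.93375951 134.69659749]
```

View pics/r_scenec.png

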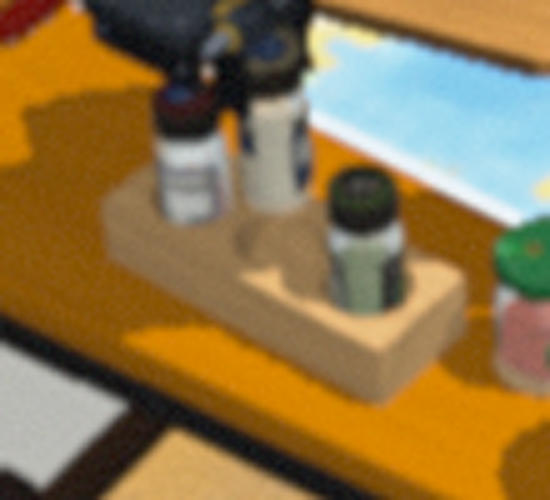

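View pics/a_st.png

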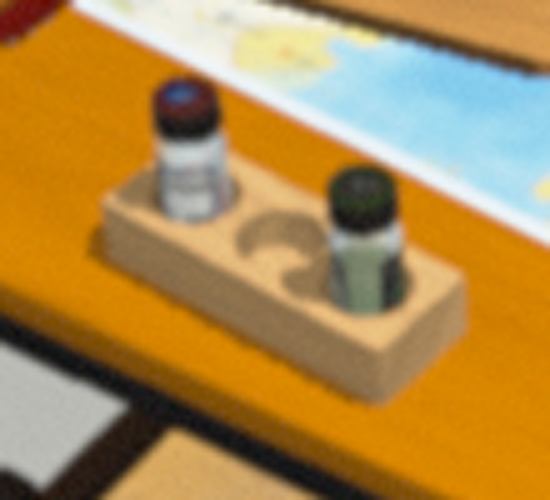

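The jar hangs over the pocket, between the two neighbours. The midpoint of their cap tops, (274,138), agrees with my estimate to about 1–2 mm. Inserting.

>>> {"api": "carry_out", "payload": {
  "series": [
    [0,0,12,0,0,0,-1],
    [0,0,24,0,0,0,-1],
    [0,0,36,0,0,0,-1],
    [0,0,48,0,0,0,-1],
    [0,0,58,0,0,0,-1],
    [0,0,64,0,0,0,-1],
    [0,0,66,0,0,0,-1],
    [0,0,67,0,0,0,-1]
  ]
}}

```text
time: 36.92
position: [0.4597, -0.2412, 0.0921]
tool_rot: [0.736, 0.677, 0.0, 0.001]
ft_force: [-0.3, -0.2, -1.3]
grip_width: 0.0399
```

```bash
python3 go.py .459 -.241 .0895 -94.6; python3 look.py s scene|tail -1
python3 - <<'E'
import cv2
s=cv2.imread(f"pics/s_scene.png")
c=s[180:280,200:310];cv2.imwrite(f"pics/s_scenec.png",cv2.resize(c,None,fx=5,fy=5,interpolation=cv2.INTER_CUBIC))
E
```

```text
shift mm [ 0.2 -0.7  2.6] rot deg [ 0.1  0.  -0.2]
t 36.925 pos [ 0.4597 -0.2412  0.0921] axes
 [[ 0.083  0.997  0.001]
 [ 0.997 -0.083 -0.001]
 [-0.001  0.001 -1.   ]] 
F [-0.3  -0.22 -1.3 ] q [-0.7   0.59  1.81  0.    0.74 -0.62] w 0.03990699738679696
{'time': 36.975, 'q': [-0.6988, 0.588, 1.8116, 0.0003, 0.7408, -0.6155], 'joint_velocities': [0.0018, -0.0064, -0.0013, 0.0024, 0.0055, 0.0002], 'joint_torque': [0.0008, -39.6726, -10.2423, 0.031, 0.0651, 0.0001], 'position': [0.4597, -0.2412, 0.0922], 'tool_rot': [0.736, 0.677, 0.0002, 0.0006], 'ft_force': [0.2041, 1.0279, -0.9594], 'moment': [-0.0661, 0.0916, -0.0453], 'grip_width': 0.04002266293489686}
```

View pics/s_scenec.png

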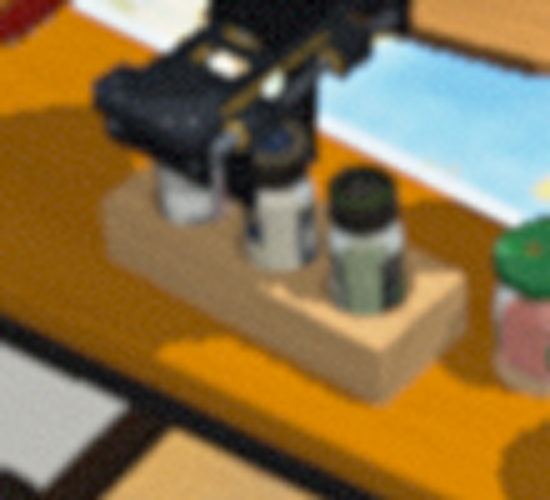

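>>> {"api": "carry_out", "payload": {
  "series": [
    [0,0,1.5,0,0,0,-1],
    [0,0,2.5,0,0,0,-1],
    [0,0,3,0,0,0,-1]
  ]
}}

```text
time: 37.35
position: [0.4599, -0.2416, 0.0897]
tool_rot: [0.736, 0.677, 0.0, 0.001]
ft_force: [-1.3, -0.1, 4.8]
grip_width: 0.0403
```

>>> {"api": "carry_out", "payload": {
  "series": [
    [0,0,0,0,0,0,0.1],
    [0,0,0,0,0,0,0.3],
    [0,0,0,0,0,0,0.4],
    [0,0,0,0,0,0,0.4],
    [0,0,-15,0,0,0,0.4],
    [0,0,-60,0,0,0,0.4],
    [0,0,-120,0,0,0,0.4],
    [0,0,-180,0,0,0,0.4]
  ]
}}

```text
time: 38.35
position: [0.4593, -0.2411, 0.2724]
tool_rot: [0.736, 0.677, 0.0, 0.001]
ft_force: [-0.4, -1.2, 0.2]
grip_width: 0.0609
```

```bash
python3 go.py .44 -.05 .36 -0.7; python3 look.py t scene|tail -1
python3 - <<'E'
import cv2
s=cv2.imread(f"pics/t_scene.png")
c=s[170:310,200:400];cv2.imwrite(f"pics/t_scenec.png",cv2.resize(c,None,fx=3.5,fy=3.5,interpolation=cv2.INTER_CUBIC))
E
```

```text
shift mm [188.7 -34.9 -88. ] rot deg [  0.    0.2 -94.1]
t 38.35 pos [ 0.4593 -0.2411  0.2724] axes
 [[ 0.083  0.997  0.002]
 [ 0.997 -0.083 -0.002]
 [-0.002  0.002 -1.   ]] 
F [-0.4  -1.25  0.21] q [-0.7   0.32  1.64 -0.    1.18 -0.62] w 0.060890774506975026
{'time': 38.4, 'q': [-0.6984, 0.3135, 1.6252, -0.0, 1.1839, -0.6156], 'joint_velocities': [-0.0003, 0.0412, 0.0152, 0.0072, -0.2255, 0.0004], 'joint_torque': [-0.9595, -19.9633, -9.3227, -0.0398, 0.7481, -0.0067], 'position': [0.4632, -0.2439, 0.2808], 'tool_rot': [0.7357, 0.6772, 0.0012, 0.0094], 'ft_force': [0.942, -1.3822, 3.3855], 'moment': [-0.137, -0.0032, 0.0009], 'grip_width': 0.06089221932917773}
```

View pics/t_scenec.png

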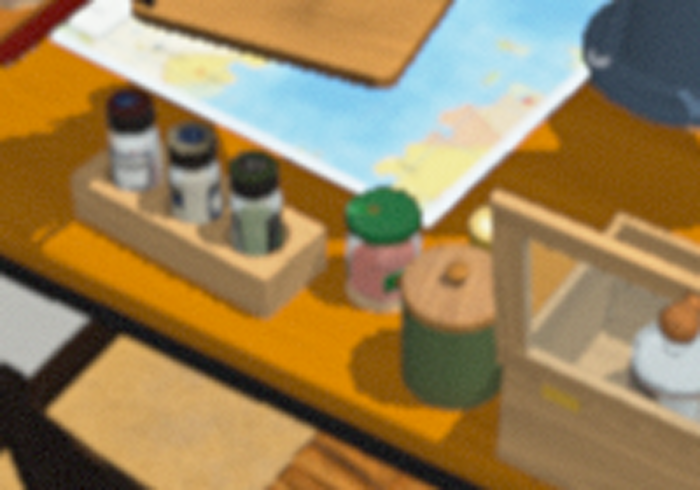

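The spare jar is seated upright between its undisturbed neighbours, with caps at (130,100), (193,140) and (255,168). Now back to the lid knob.

>>> {"api": "carry_out", "payload": {
  "series": [
    [20,-4,-40,0,0,-8,0.3],
    [45,-8,-88,0,0,-16,0.1],
    [70,-13,-88,0,0,-26,0.1],
    [95,-18,-88,0,0,-36,0.1],
    [120,-22,-88,0,0,-46,0.1],
    [145,-27,-88,0,0,-56,0.1],
    [165,-31,-88,0,0,-66,0.1],
    [189,-35,-88,0,0,-76,0.1]
  ]
}}

```text
time: 39.4
position: [0.4422, -0.0508, 0.3668]
tool_rot: [0.16, 0.987, -0.005, 0.009]
ft_force: [-0.1, 1.1, -0.2]
grip_width: 0.048
```

```bash
python3 go.py .5865 .2427 .36 -0.9
```

```text
shift mm [-44.  324.1   5.4] rot deg [ -0.6   1.  -17.5]
t 39.4 pos [ 0.4422 -0.0508  0.3668] axes
 [[-0.949  0.316  0.016]
 [ 0.316  0.949 -0.013]
 [-0.019 -0.007 -1.   ]] 
F [-0.11  1.13 -0.2 ] q [-0.36  0.11  1.66 -0.01  1.36 -1.61] w 0.04804073681214771
```

>>> {"api": "carry_out", "payload": {
  "series": [
    [-6,45,0,0,0.5,-6,0.1],
    [-13,95,3,0,1,-12,0.1],
    [-20,145,5,-0.5,1,-17.5,0.1],
    [-27,195,5,-0.5,1,-17.5,0.1],
    [-34,245,5,-0.5,1,-17.5,0.1],
    [-40,290,5,-0.5,1,-17.5,0.1],
    [-44,318,5,-0.5,1,-17.5,0.1],
    [-44,324,5,-0.5,1,-17.5,0.1]
  ]
}}

```text
time: 40.4
position: [0.5864, 0.2439, 0.3604]
tool_rot: [0.007, 1.0, -0.001, -0.0]
ft_force: [0.5, 0.7, -0.6]
grip_width: 0.048
```

>>> {"api": "carry_out", "payload": {
  "series": [
    [0,0,0,0,0,0,0.1],
    [0,0,0,0,0,0,0.1]
  ]
}}

```text
time: 40.65
position: [0.5859, 0.2428, 0.3608]
tool_rot: [0.008, 1.0, -0.001, -0.0]
ft_force: [-0.5, -0.1, 0.5]
grip_width: 0.0479
```

```bash
python3 go.py .5875 .2427 .263 -0.9; python3 look.py u |tail -1
python3 - <<'E'
import cv2
from geo import *
s=cv2.imread(f"pics/u_scene.png")
c=s[130:290,340:500];cv2.imwrite(f"pics/u_scenec.png",cv2.resize(c,None,fx=3.5,fy=3.5,interpolation=cv2.INTER_CUBIC))
f=lambda P:(proj("scene",P)+.5-[340,130])*3.5-.5
from rig import robot
p=robot.get_obs()["position"]
print("tcp",f(p),"knob",f([.5875,.2427,.278]))
E
```

```text
shift mm [-1.6  0.  97.8] rot deg [-0.1 -0.   0. ]
t 40.65 pos [0.5859 0.2428 0.3608] axes
 [[-1.     0.015 -0.   ]
 [ 0.015  1.    -0.002]
 [ 0.    -0.002 -1.   ]] 
F [-0.54 -0.12  0.45] q [ 0.22  0.43  1.22 -0.    1.5  -1.34] w 0.047878215049016536
{'time': 40.75, 'q': [0.2175, 0.4259, 1.2208, -0.0014, 1.4953, -1.3378], 'joint_velocities': [0.0022, 0.0021, -0.0045, 0.003, -0.0, 0.0022], 'joint_torque': [0.1445, -42.6624, -21.1396, -0.0155, 0.0856, -0.0013], 'position': [0.5861, 0.2428, 0.3607], 'tool_rot': [0.0077, 1.0, -0.0007, -0.0001], 'ft_force': [-0.1449, -0.7941, -0.7781], 'moment': [-0.0418, 0.0148, -0.0267], 'grip_width': 0.04800870542018377}
tcp [200.86861269 361.09236472] knob [184.95744343 460.5271866 ]
```

View pics/u_scenec.png

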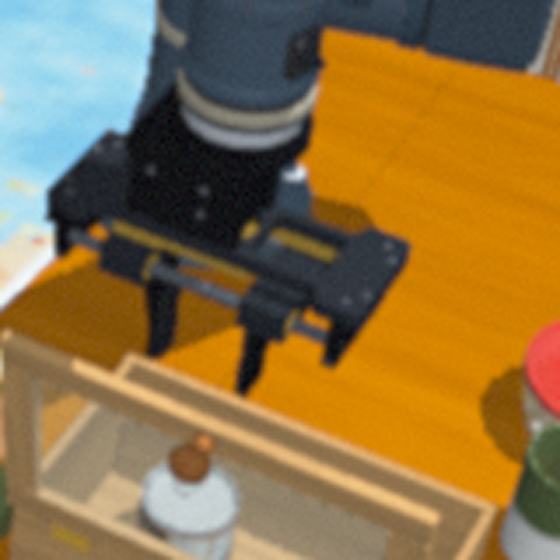

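The knob at (190,462) matches the prediction. Descend and pinch.

>>> {"api": "carry_out", "payload": {
  "series": [
    [-1,0.5,20,0,0,0,0.1],
    [-1,0.5,45,0,0,0,0.1],
    [-1,0.5,70,0,0,0,0.1],
    [-1,0.5,88,0,0,0,0.1],
    [-1,0.5,97,0,0,0,0.1],
    [-1,0.5,97.5,0,0,0,0.1]
  ]
}}

```text
time: 41.5
position: [0.587, 0.2427, 0.2631]
tool_rot: [0.008, 1.0, -0.001, -0.0]
ft_force: [0.6, 0.0, 0.2]
grip_width: 0.0477
```

>>> {"api": "carry_out", "payload": {
  "series": [
    [0,0,0,0,0,0,0],
    [0,0,0,0,0,0,-0.2],
    [0,0,0,0,0,0,-0.4],
    [0,0,0,0,0,0,-1],
    [0,0,0,0,0,0,-1]
  ],
  "force": 30
}}

```text
time: 42.12
position: [0.5871, 0.2426, 0.2635]
tool_rot: [0.008, 1.0, -0.001, -0.0]
ft_force: [-0.2, -0.8, 2.0]
grip_width: 0.0257
```

```bash
python3 go.py ;python3 arc.py 1.7 1.66 1.6 1.5 1.4 1.3 1.2 1.1 1.02; echo;python3 arc.py 1.7 0
```

```text
t 42.125 pos [0.5871 0.2426 0.2635] axes
 [[-1.     0.016 -0.   ]
 [ 0.016  1.    -0.002]
 [ 0.    -0.002 -1.   ]] 
F [-0.16 -0.8   2.04] q [ 0.22  0.5   1.36 -0.    1.28 -1.34] w 0.025748745744757922
1.66 [ 6.5 -0.  -2. ]
1.6 [16.3 -0.1 -4.4]
1.5 [33.  -0.1 -7.2]
1.4 [49.8 -0.2 -8.2]
1.3 [66.7 -0.2 -7.6]
1.2 [83.4 -0.3 -5.3]
1.1 [99.8 -0.3 -1.4]
1.02 [112.6  -0.4   3. ]

0.0 [218.1  -0.5 129.7]
```

>>> {"api": "carry_out", "payload": {
  "series": [
    [3,0,-1,0,0,0,-1],
    [8,0,-2.5,0,0,0,-1],
    [16,0,-4.4,0,0,0,-1],
    [33,0,-7,0,0,0,-1],
    [50,0,-8,0,0,0,-1],
    [67,0,-7.5,0,0,0,-1],
    [83.5,0,-5.3,0,0,0,-1],
    [100,0,-1.4,0,0,0,-1]
  ]
}}

```text
time: 43.12
position: [0.4857, 0.2436, 0.2653]
tool_rot: [0.008, 1.0, -0.002, 0.0]
ft_force: [4.3, -1.9, -3.8]
grip_width: 0.0258
```

```bash
python3 go.py ;python3 arc.py 1.11 1.05 .96 .86 .76 .66 .56 .46 .38
```

```text
t 43.125 pos [0.4857 0.2436 0.2653] axes
 [[-1.     0.015  0.001]
 [ 0.015  1.    -0.003]
 [-0.001 -0.003 -1.   ]] 
F [ 4.28 -1.94 -3.8 ] q [ 0.26  0.37  1.59 -0.    1.19 -1.29] w 0.025751818272820855
1.05 [ 9.7 -0.   3. ]
0.96 [23.8 -0.   8.7]
0.86 [38.8 -0.1 16.4]
0.76 [52.9 -0.1 25.6]
0.66 [66.1 -0.1 36.2]
0.56 [78.2 -0.1 48. ]
0.46 [89.  -0.1 61. ]
0.38 [96.7 -0.1 72.1]
```

>>> {"api": "carry_out", "payload": {
  "series": [
    [5,0,1.5,0,0,0,-1],
    [10,0,3,0,0,0,-1],
    [24,0,8.7,0,0,0,-1],
    [39,0,16.4,0,0,0,-1],
    [53,0,25.6,0,0,0,-1],
    [66,0,36,0,0,0,-1],
    [78,0,48,0,0,0,-1],
    [89,0,61,0,0,0,-1]
  ]
}}

```text
time: 44.12
position: [0.3978, 0.2444, 0.2047]
tool_rot: [0.007, 1.0, -0.002, 0.002]
ft_force: [5.5, -2.6, -2.5]
grip_width: 0.0258
```

```bash
python3 go.py .3675 .2447 .132 -0.9;python3 arc.py .47 .42 .36 .28 .21 .14 .07 .02 0
```

```text
shift mm [30.6  0.1 72.5] rot deg [-0.2  0.2  0.1]
t 44.125 pos [0.3978 0.2444 0.2047] axes
 [[-1.     0.015  0.004]
 [ 0.015  1.    -0.004]
 [-0.004 -0.004 -1.   ]] 
F [ 5.46 -2.62 -2.53] q [ 0.31  0.34  1.84 -0.01  0.96 -1.24] w 0.025841806510917685
0.42 [5.  0.  6.8]
0.36 [10.5  0.  15.3]
0.28 [17.1  0.1 27.1]
0.21 [22.1  0.1 37.8]
0.14 [26.3  0.1 48.9]
0.07 [29.7  0.2 60.2]
0.02 [31.7  0.2 68.4]
0.0 [32.3  0.2 71.7]
```

>>> {"api": "carry_out", "payload": {
  "series": [
    [4,0,6,0,0,0,-1],
    [10,0,15,0,0,0,-1],
    [16.5,0,27,0,0,0,-1],
    [21.5,0,38,0,0,0,-1],
    [25.5,0,49,0,0,0,-1],
    [29,0,60,0,0,0,-1],
    [30.5,0,68,0,0,0,-1],
    [31,0,71.5,0,0,0,-1]
  ]
}}

```text
time: 45.12
position: [0.3671, 0.2448, 0.134]
tool_rot: [0.007, 1.0, -0.002, 0.002]
ft_force: [-3.4, -3.8, 37.7]
grip_width: 0.0254
```

>>> {"api": "carry_out", "payload": {
  "series": [
    [0,0,1,0,0,0,-1],
    [0,0,2,0,0,0,-1],
    [0,0,2.5,0,0,0,-1]
  ]
}}

```text
time: 45.5
position: [0.3671, 0.2448, 0.134]
tool_rot: [0.007, 1.0, -0.002, 0.002]
ft_force: [-3.3, -5.6, 32.5]
grip_width: 0.0253
```

A firm stop at 35 N with the TCP back at (0.3671, 0.2448, 0.134), so the lid is down. Release, retreat and look.

>>> {"api": "carry_out", "payload": {
  "series": [
    [0,0,-0.5,0,0,0,-1],
    [0,0,-0.5,0,0,0,0.1],
    [0,0,-0.5,0,0,0,0.3],
    [0,0,-0.5,0,0,0,0.3],
    [0,0,-15,0,0,0,0.3],
    [5,-30,-60,0,0,0,0.3],
    [5,-80,-110,0,0,0,0.3],
    [0,-130,-125,0,0,0,0.3]
  ]
}}

```text
time: 46.5
position: [0.3651, 0.1148, 0.2613]
tool_rot: [0.006, 1.0, -0.002, 0.004]
ft_force: [0.7, -1.1, -0.5]
grip_width: 0.0561
```

```bash
python3 look.py v |tail -1;python3 go.py .3951 .0096 .25 -.8
python3 - <<'E'
import cv2
s=cv2.imread(f"pics/v_scene.png")
c=s[200:350,290:490];cv2.imwrite(f"pics/v_scenec.png",cv2.resize(c,None,fx=3.5,fy=3.5,interpolation=cv2.INTER_CUBIC))
t=cv2.imread("pics/v_top.png")
cv2.imwrite("pics/v_topc.png",cv2.resize(t[200:340,160:320],None,fx=4,fy=4,interpolation=cv2.INTER_CUBIC))
E
```

```text
{'time': 46.6, 'q': [0.0057, 0.132, 1.9466, -0.0058, 1.053, -1.541], 'joint_velocities': [0.0868, 0.0453, 0.0309, 0.0649, -0.0233, 0.0766], 'joint_torque': [-1.1175, -23.7184, -15.7105, -0.3572, 0.2535, -0.3673], 'position': [0.3666, 0.1115, 0.2615], 'tool_rot': [0.0106, 0.9999, -0.0025, 0.005], 'ft_force': [0.5973, 0.794, -0.2613], 'moment': [0.0786, -0.0774, 0.0107], 'grip_width': 0.056799802657690676}
shift mm [ -30.5 -101.2   12.3] rot deg [-0.3  0.6 -0.4]
t 46.6 pos [0.3666 0.1115 0.2615] axes
 [[-1.     0.021  0.01 ]
 [ 0.021  1.    -0.005]
 [-0.01  -0.005 -1.   ]] 
F [ 0.6   0.79 -0.26] q [ 0.01  0.13  1.95 -0.01  1.05 -1.54] w 0.056799802657690676
```

View pics/v_scenec.png

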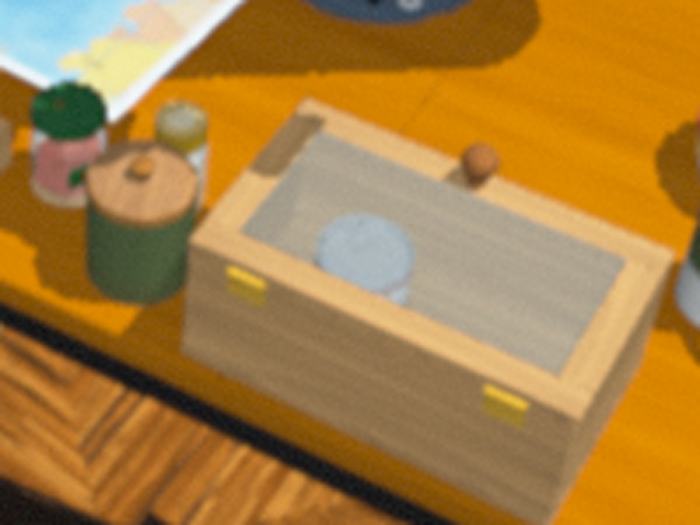

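View pics/v_topc.png

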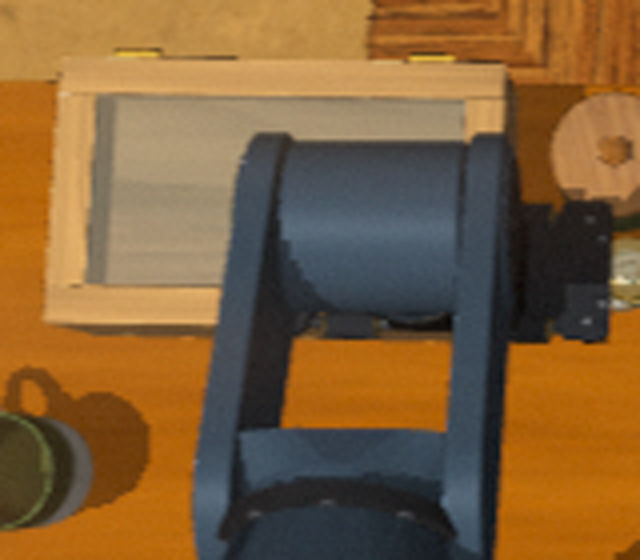

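The lid looks shut. I'll compare the knob and front lid edge with the shut lid in the earlier picture k.

```bash
python3 - <<'E'
import cv2,numpy as np
k=cv2.imread("pics/k_scene.png");v=cv2.imread("pics/v_scene.png")
for n,(x0,y0,x1,y1) in dict(frontleft=(440,245,490,300),backright=(340,225,400,300),knob=(415,235,440,262)).items():
    a=cv2.cvtColor(k[y0:y1,x0:x1],6).astype(np.float32);b=cv2.cvtColor(v[y0:y1,x0:x1],6).astype(np.float32)
    print(n,cv2.phaseCorrelate(a,b,cv2.createHanningWindow(a.shape[::-1],cv2.CV_32F)))
E
```

```text
frontleft ((-0.006121279484794684, 0.08567028523471265), 1.1004183502197267)
backright ((-0.05393023466190883, 0.6507525855862042), 0.6661956210666232)
knob ((0.26560897728005095, 0.5332156480614376), 0.8679405318366157)
```

The front edge shift is under 0.1 px, so the lid is shut. Fetching the square jar.

>>> {"api": "carry_out", "payload": {
  "series": [
    [-8,-25,0,0,0.6,0,0.3],
    [-18,-60,0,0,0.6,0,0.3],
    [-26,-90,0,0,0.6,0,0.3],
    [-30.5,-101,0,0,0.6,0,0.3],
    [-30.5,-101,0,0,0.6,0,0.3],
    [-30.5,-101,0,0,0.6,0,0.3]
  ]
}}

```text
time: 47.35
position: [0.3943, 0.0111, 0.2619]
tool_rot: [0.01, 1.0, -0.002, -0.001]
ft_force: [-1.0, 0.5, -0.5]
grip_width: 0.0564
```

```bash
python3 go.py .3951 .0096 .0785 -.8
```

```text
shift mm [ -1.1  -0.8 183.4] rot deg [-0.2 -0.1 -0.4]
t 47.35 pos [0.3943 0.0111 0.2619] axes
 [[-1.     0.02  -0.002]
 [ 0.02   1.    -0.004]
 [ 0.002 -0.004 -1.   ]] 
F [-0.95  0.45 -0.55] q [-0.25  0.15  1.92 -0.    1.07 -1.8 ] w 0.056436508291687865
```

>>> {"api": "carry_out", "payload": {
  "series": [
    [-1,-1,20,-0.2,0,-0.4,0.3],
    [-1,-1,55,-0.2,0,-0.4,0.3],
    [-1,-1,90,-0.2,0,-0.4,0.3],
    [-1,-1,125,-0.2,0,-0.4,0.3],
    [-1,-1,155,-0.2,0,-0.4,0.3],
    [-1,-1,175,-0.2,0,-0.4,0.3],
    [-1,-1,183,-0.2,0,-0.4,0.3],
    [-1,-1,183,-0.2,0,-0.4,0.3]
  ]
}}

```text
time: 48.35
position: [0.3948, 0.01, 0.0788]
tool_rot: [0.006, 1.0, -0.0, -0.001]
ft_force: [-0.6, 0.8, 1.0]
grip_width: 0.0566
```

>>> {"api": "carry_out", "payload": {
  "series": [
    [0,0,0,0,0,0,0],
    [0,0,0,0,0,0,-0.2],
    [0,0,0,0,0,0,-0.5],
    [0,0,0,0,0,0,-1],
    [0,0,0,0,0,0,-1]
  ],
  "force": 25
}}

```text
time: 48.98
position: [0.3952, 0.0099, 0.0794]
tool_rot: [0.006, 1.0, -0.0, -0.0]
ft_force: [-0.5, 1.4, 6.5]
grip_width: 0.0407
```

>>> {"api": "carry_out", "payload": {
  "series": [
    [0,0,-8,0,0,0,-1],
    [0,0,-25,0,0,0,-1],
    [0,0,-60,0,0,0,-1],
    [0,0,-100,0,0,0,-1],
    [0,0,-140,0,0,0,-1],
    [0,0,-165,0,0,0,-1],
    [0,0,-177,0,0,0,-1],
    [0,0,-180,0,0,0,-1]
  ]
}}

```text
time: 49.98
position: [0.3952, 0.01, 0.2596]
tool_rot: [0.006, 1.0, -0.0, -0.0]
ft_force: [0.3, 0.3, -1.3]
grip_width: 0.041
```

```bash
python3 go.py .4554 .3445 .25 -.7
```

```text
shift mm [-55.9 335.3   9.5] rot deg [-0. -0. -0.]
t 49.975 pos [0.3952 0.01   0.2596] axes
 [[-1.     0.013 -0.001]
 [ 0.013  1.    -0.   ]
 [ 0.001 -0.    -1.   ]] 
F [ 0.28  0.34 -1.32] q [-0.26  0.16  1.92 -0.    1.06 -1.82] w 0.040990842261363576
```

>>> {"api": "carry_out", "payload": {
  "series": [
    [-2,20,0,0,0,0,-1],
    [-9,65,0,0,0,0,-1],
    [-19,120,0,0,0,0,-1],
    [-28,175,0,0,0,0,-1],
    [-38,230,0,0,0,0,-1],
    [-47,285,0,0,0,0,-1],
    [-54,322,0,0,0,0,-1],
    [-56,335,0,0,0,0,-1]
  ]
}}

```text
time: 50.98
position: [0.4548, 0.3457, 0.2574]
tool_rot: [0.005, 1.0, -0.001, -0.002]
ft_force: [0.1, -0.3, -0.9]
grip_width: 0.0407
```

>>> {"api": "carry_out", "payload": {
  "series": [
    [0,0,0,0,0,0,-1],
    [0,0,0,0,0,0,-1]
  ]
}}

```text
time: 51.22
position: [0.4541, 0.3443, 0.2565]
tool_rot: [0.006, 1.0, -0.002, -0.003]
ft_force: [0.6, -0.1, -1.3]
grip_width: 0.0405
```

```bash
python3 go.py .4554 .3445 .209 -.7
```

```text
shift mm [-1.6  0.4 47.5] rot deg [-0.2 -0.3  0.1]
t 51.225 pos [0.4541 0.3443 0.2565] axes
 [[-1.     0.011 -0.006]
 [ 0.011  1.    -0.004]
 [ 0.006 -0.004 -1.   ]] 
F [ 0.58 -0.09 -1.25] q [ 0.45  0.42  1.53 -0.    1.2  -1.11] w 0.04049643872072312
```

>>> {"api": "carry_out", "payload": {
  "series": [
    [-1.5,0.4,12,-0.2,-0.3,0,-1],
    [-1.5,0.4,25,-0.2,-0.3,0,-1],
    [-1.5,0.4,37,-0.2,-0.3,0,-1],
    [-1.5,0.4,45,-0.2,-0.3,0,-1],
    [-1.5,0.4,48,-0.2,-0.3,0,-1],
    [-1.5,0.4,48,-0.2,-0.3,0,-1]
  ]
}}

```text
time: 51.98
position: [0.4554, 0.3445, 0.2084]
tool_rot: [0.006, 1.0, -0.0, -0.0]
ft_force: [-0.3, 0.3, -1.5]
grip_width: 0.0403
```

```bash
python3 go.py .4554 .3445 .2054 -.7
```

```text
shift mm [-0. -0.  3.] rot deg [-0.  -0.   0.1]
t 51.975 pos [0.4554 0.3445 0.2084] axes
 [[-1.     0.011 -0.001]
 [ 0.011  1.    -0.   ]
 [ 0.001 -0.    -1.   ]] 
F [-0.27  0.29 -1.54] q [ 0.45  0.47  1.59  0.    1.09 -1.11] w 0.04034695417614997
```

>>> {"api": "carry_out", "payload": {
  "series": [
    [0,0,1.5,0,0,0,-1],
    [0,0,2.7,0,0,0,-1],
    [0,0,3.3,0,0,0,-1]
  ]
}}

```text
time: 52.35
position: [0.4556, 0.3447, 0.2054]
tool_rot: [0.006, 1.0, 0.0, -0.0]
ft_force: [-0.3, -0.1, 2.5]
grip_width: 0.0407
```

>>> {"api": "carry_out", "payload": {
  "series": [
    [0,0,0,0,0,0,0.1],
    [0,0,0,0,0,0,0.3],
    [0,0,0,0,0,0,0.4],
    [0,0,0,0,0,0,0.4],
    [0,0,-15,0,0,0,0.4],
    [0,0,-45,0,0,0,0.4],
    [0,0,-65,0,0,0,0.6],
    [0,-40,-65,0,0,0,1]
  ]
}}

```text
time: 53.35
position: [0.4571, 0.3066, 0.2737]
tool_rot: [0.004, 1.0, 0.002, 0.004]
ft_force: [0.7, -0.6, -0.0]
grip_width: 0.0729
```

```bash
python3 go.py .4197 -.0796 .26 -.8; python3 look.py w scene|tail -1
python3 - <<'E'
import cv2
a=cv2.imread("pics/f_scene.png")[240:330,340:490];b=cv2.imread("pics/w_scene.png")[240:330,340:490]
import numpy as np
cv2.imwrite("pics/w_cmp.png",cv2.resize(np.vstack([a,b]),None,fx=3,fy=3,interpolation=cv2.INTER_CUBIC))
E
```

```text
shift mm [  34.5 -386.6   12.1] rot deg [0.2 0.4 0.4]
t 53.35 pos [0.4571 0.3066 0.2737] axes
 [[-1.     0.008  0.007]
 [ 0.008  1.     0.003]
 [-0.007  0.004 -1.   ]] 
F [ 0.66 -0.65 -0.02] q [ 0.39  0.37  1.56  0.    1.2  -1.18] w 0.07289221038883263
{'time': 53.4, 'q': [0.3812, 0.363, 1.5716, -0.0043, 1.2062, -1.1777], 'joint_velocities': [0.0261, 0.0326, -0.0029, 0.0432, 0.0158, 0.0931], 'joint_torque': [2.9319, -36.2619, -21.5926, 0.8561, -0.6557, -0.0893], 'position': [0.4553, 0.3008, 0.2724], 'tool_rot': [0.0052, 1.0, -0.0017, 0.0011], 'ft_force': [-1.9538, -3.7099, -0.1846], 'moment': [-0.1597, 0.0942, -0.0592], 'grip_width': 0.07632702669003122}
```

View pics/w_cmp.png

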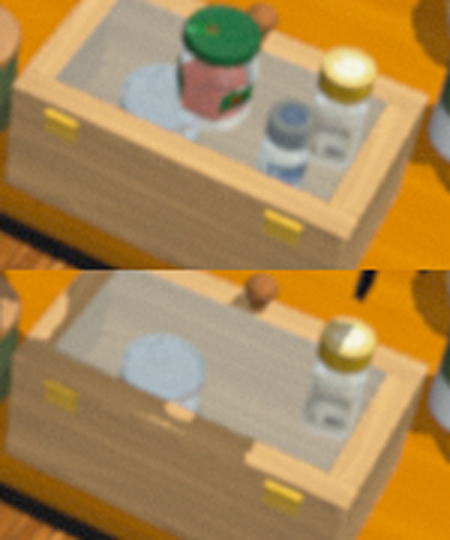

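The square jar is back on the same pixel, cap at (347,68) in both pictures. Now the squat jar.

>>> {"api": "carry_out", "payload": {
  "series": [
    [4,-50,0,0,0,0,1],
    [10,-110,0,0,0,0,1],
    [15,-170,5,0,0,0,1],
    [20,-230,5,0,0,0,1],
    [26,-290,10,0,0,0,1],
    [32,-345,12,0,0,0,1],
    [35,-380,12,0,0,0,1],
    [35,-383,12,0,0,0,1]
  ]
}}

```text
time: 54.4
position: [0.4168, -0.0841, 0.2625]
tool_rot: [0.007, 1.0, -0.002, 0.002]
ft_force: [0.8, 0.3, -0.1]
grip_width: 0.0871
```

>>> {"api": "carry_out", "payload": {
  "series": [
    [0,0,0,0,0,0,1],
    [0,0,0,0,0,0,1]
  ]
}}

```text
time: 54.65
position: [0.4169, -0.0831, 0.2628]
tool_rot: [0.007, 1.0, -0.002, 0.002]
ft_force: [0.7, 1.0, 0.6]
grip_width: 0.0871
```

```bash
python3 go.py .4197 -.0796 .0635 -.8
```

```text
shift mm [ -1.9   4.3 199.3] rot deg [-0.2  0.2  0. ]
t 54.65 pos [ 0.4169 -0.0831  0.2628] axes
 [[-1.     0.013  0.004]
 [ 0.013  1.    -0.004]
 [-0.004 -0.004 -1.   ]] 
F [0.66 1.   0.55] q [-0.46  0.2   1.86 -0.    1.08 -2.02] w 0.08713169896431394
```

>>> {"api": "carry_out", "payload": {
  "series": [
    [-2,4,25,-0.2,0.2,0,1],
    [-2,4,65,-0.2,0.2,0,1],
    [-2,4,105,-0.2,0.2,0,1],
    [-2,4.3,145,-0.2,0.2,0,1],
    [-2,4.3,175,-0.2,0.2,0,1],
    [-2,4.3,192,-0.2,0.2,0,1],
    [-2,4.3,198,-0.2,0.2,0,1],
    [-2,4.3,198,-0.2,0.2,0,1]
  ]
}}

```text
time: 55.65
position: [0.42, -0.079, 0.0648]
tool_rot: [0.006, 1.0, -0.0, 0.0]
ft_force: [-0.6, -0.8, 0.3]
grip_width: 0.0869
```

>>> {"api": "carry_out", "payload": {
  "series": [
    [0,0,0,0,0,0,0.7],
    [0,0,0,0,0,0,0.5],
    [0,0,0,0,0,0,0.3],
    [0,0,0,0,0,0,0],
    [0,0,0,0,0,0,-1],
    [0,0,0,0,0,0,-1]
  ],
  "force": 25
}}

```text
time: 56.4
position: [0.4203, -0.0793, 0.0652]
tool_rot: [0.006, 1.0, -0.001, 0.001]
ft_force: [-0.3, -2.1, 5.4]
grip_width: 0.0624
```

>>> {"api": "carry_out", "payload": {
  "series": [
    [0,0,-8,0,0,0,-1],
    [0,0,-25,0,0,0,-1],
    [0,0,-60,0,0,0,-1],
    [0,0,-100,0,0,0,-1],
    [0,0,-140,0,0,0,-1],
    [0,0,-175,0,0,0,-1],
    [0,0,-190,0,0,0,-1],
    [0,0,-192,0,0,0,-1]
  ]
}}

```text
time: 57.4
position: [0.4199, -0.079, 0.2579]
tool_rot: [0.006, 1.0, -0.001, 0.001]
ft_force: [-0.8, -0.6, -3.7]
grip_width: 0.0624
```

```bash
python3 go.py .4600 .2427 .255 -.7
```

```text
shift mm [-36.2 322.1   2.6] rot deg [-0.1  0.2  0. ]
t 57.4 pos [ 0.4199 -0.079   0.2579] axes
 [[-1.     0.012  0.003]
 [ 0.012  1.    -0.002]
 [-0.003 -0.002 -1.   ]] 
F [-0.81 -0.57 -3.68] q [-0.45  0.21  1.86 -0.    1.07 -2.01] w 0.0623567442738834
```

>>> {"api": "carry_out", "payload": {
  "series": [
    [-3,20,0,0,0,0,-1],
    [-8,65,0,0,0,0,-1],
    [-14,120,0,0,0,0,-1],
    [-20,175,0,0,0,0,-1],
    [-26,230,0,0,0,0,-1],
    [-32,280,0,0,0,0,-1],
    [-36,312,0,0,0,0,-1],
    [-37,322,0,0,0,0,-1]
  ]
}}

```text
time: 58.4
position: [0.4597, 0.244, 0.2559]
tool_rot: [0.005, 1.0, -0.001, -0.0]
ft_force: [-0.4, -0.4, -2.9]
grip_width: 0.062
```

>>> {"api": "carry_out", "payload": {
  "series": [
    [0,0,0,0,0,0,-1],
    [0,0,0,0,0,0,-1]
  ]
}}

```text
time: 58.65
position: [0.4589, 0.2428, 0.2551]
tool_rot: [0.005, 1.0, -0.002, -0.001]
ft_force: [0.3, -0.6, -2.5]
grip_width: 0.0624
```

```bash
python3 go.py .4605 .2427 .195 -.7
```

```text
shift mm [-1.8  0.2 60.1] rot deg [-0.2 -0.1  0.1]
t 58.65 pos [0.4589 0.2428 0.2551] axes
 [[-1.     0.01  -0.003]
 [ 0.01   1.    -0.004]
 [ 0.003 -0.004 -1.   ]] 
F [ 0.28 -0.59 -2.5 ] q [ 0.27  0.35  1.65 -0.    1.15 -1.29] w 0.06240278234611101
```

>>> {"api": "carry_out", "payload": {
  "series": [
    [-1.8,0,15,-0.2,0,0,-1],
    [-1.8,0,32,-0.2,0,0,-1],
    [-1.8,0,48,-0.2,0,0,-1],
    [-1.8,0,57,-0.2,0,0,-1],
    [-1.8,0,60.5,-0.2,0,0,-1],
    [-1.8,0,60.5,-0.2,0,0,-1]
  ]
}}

```text
time: 59.4
position: [0.4607, 0.2423, 0.1946]
tool_rot: [0.005, 1.0, -0.0, -0.001]
ft_force: [0.8, 0.0, -3.0]
grip_width: 0.0624
```

>>> {"api": "carry_out", "payload": {
  "series": [
    [0,0,1.5,0,0,0,-1],
    [0,0,2.5,0,0,0,-1],
    [0,0,3.3,0,0,0,-1],
    [0,0,3.7,0,0,0,-1]
  ]
}}

```text
time: 59.9
position: [0.4607, 0.2424, 0.1913]
tool_rot: [0.005, 1.0, -0.0, -0.001]
ft_force: [-0.7, 0.0, 1.1]
grip_width: 0.0618
```

>>> {"api": "carry_out", "payload": {
  "series": [
    [0,0,0,0,0,0,0.6],
    [0,0,0,0,0,0,0.8],
    [0,0,0,0,0,0,0.9],
    [0,0,0,0,0,0,0.9],
    [0,0,-15,0,0,0,0.9],
    [0,0,-50,0,0,0,0.9],
    [0,0,-90,0,0,0,0.6],
    [0,-40,-100,0,0,0,0.3]
  ]
}}

```text
time: 60.9
position: [0.4627, 0.2039, 0.2953]
tool_rot: [0.003, 1.0, 0.001, 0.003]
ft_force: [0.3, -0.6, -0.4]
grip_width: 0.0702
```

```bash
python3 go.py .4743 .0206 .25 -.7
```

```text
shift mm [ -12.6 -183.4   45. ] rot deg [0.1 0.3 0.3]
t 60.9 pos [0.4627 0.2039 0.2953] axes
 [[-1.     0.007  0.006]
 [ 0.007  1.     0.002]
 [-0.006  0.002 -1.   ]] 
F [ 0.31 -0.6  -0.4 ] q [ 0.19  0.28  1.64  0.    1.22 -1.37] w 0.07019838136069902
```

>>> {"api": "carry_out", "payload": {
  "series": [
    [-3,-40,5,0,0,0,0.3],
    [-6,-90,20,0,0,0,0.3],
    [-10,-140,40,0,0,0,0.3],
    [-12,-175,70,0,0,0,0.3],
    [-12.6,-183,100,0,0,0,0.3],
    [-12.6,-183,130,0,0,0,0.3],
    [-12.6,-183,145,0,0,0,0.3],
    [-12.6,-183,145,0,0,0,0.3]
  ]
}}

```text
time: 61.9
position: [0.4746, 0.0211, 0.1498]
tool_rot: [0.004, 1.0, 0.001, 0.002]
ft_force: [0.4, -0.5, -0.4]
grip_width: 0.0566
```

```bash
python3 go.py .4743 .0206 .107 -.7; python3 look.py x scene|tail -1
python3 - <<'E'
import cv2,numpy as np
a=cv2.imread("pics/f_scene.png")[220:330,310:490];b=cv2.imread("pics/x_scene.png")[220:330,310:490]
cv2.imwrite("pics/x_cmp.png",cv2.resize(np.vstack([a,b]),None,fx=2.7,fy=2.7,interpolation=cv2.INTER_CUBIC))
E
```

```text
shift mm [ 0.5 -0.6 42.8] rot deg [0.1 0.2 0.3]
t 61.9 pos [0.4746 0.0211 0.1498] axes
 [[-1.     0.007  0.004]
 [ 0.007  1.     0.002]
 [-0.004  0.002 -1.   ]] 
F [ 0.4  -0.52 -0.38] q [-0.19  0.44  1.88  0.    0.82 -1.76] w 0.05655448890021129
{'time': 61.95, 'q': [-0.1933, 0.441, 1.8774, 0.0044, 0.8174, -1.7602], 'joint_velocities': [0.0034, -0.0182, -0.0087, 0.0021, -0.0043, 0.0002], 'joint_torque': [-0.0866, -33.1879, -11.2592, -0.0311, 0.0652, 0.0004], 'position': [0.4753, 0.0211, 0.1505], 'tool_rot': [0.0034, 1.0, 0.001, 0.0031], 'ft_force': [0.5669, 0.4455, 0.196], 'moment': [0.0933, -0.0255, -0.0059], 'grip_width': 0.05649197139262619}
```

View pics/x_cmp.png

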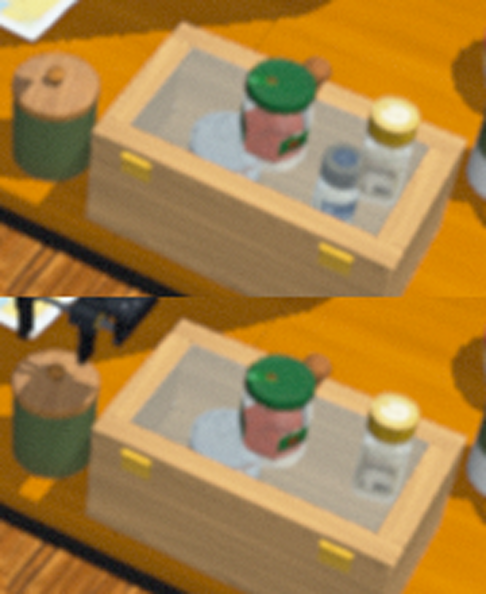

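Both jars sit where they stood before (297 px row offset, same columns). Now the canister.

>>> {"api": "carry_out", "payload": {
  "series": [
    [0.8,-0.5,12,0,0.2,0,0.3],
    [0.8,-0.5,25,0,0.2,0,0.3],
    [0.8,-0.5,36,0,0.2,0,0.3],
    [0.8,-0.5,42,0,0.2,0,0.3],
    [0.8,-0.5,42.5,0,0.2,0,0.3]
  ]
}}

```text
time: 62.58
position: [0.4744, 0.0207, 0.1073]
tool_rot: [0.003, 1.0, 0.001, 0.001]
ft_force: [0.1, 0.0, 0.5]
grip_width: 0.0566
```

>>> {"api": "carry_out", "payload": {
  "series": [
    [0,0,0,0,0,0,-0.2],
    [0,0,0,0,0,0,-0.5],
    [0,0,0,0,0,0,-0.7],
    [0,0,0,0,0,0,-1],
    [0,0,0,0,0,0,-1],
    [0,0,0,0,0,0,-1]
  ],
  "force": 30
}}

```text
time: 63.32
position: [0.4744, 0.0207, 0.1075]
tool_rot: [0.003, 1.0, 0.001, 0.001]
ft_force: [0.0, -0.4, 0.7]
grip_width: 0.0167
```

>>> {"api": "carry_out", "payload": {
  "series": [
    [0,0,-8,0,0,0,-1],
    [0,0,-25,0,0,0,-1],
    [0,0,-55,0,0,0,-1],
    [0,0,-90,0,0,0,-1],
    [0,0,-125,0,0,0,-1],
    [0,0,-150,0,0,0,-1],
    [0,0,-160,0,0,0,-1],
    [0,0,-160,0,0,0,-1]
  ]
}}

```text
time: 64.32
position: [0.4739, 0.0204, 0.2675]
tool_rot: [0.003, 1.0, 0.001, 0.001]
ft_force: [-0.1, 1.1, -3.9]
grip_width: 0.0166
```

```bash
python3 go.py .4636 .1445 .268 -.6
```

```text
shift mm [ 11.1 124.   -0.3] rot deg [0.1 0.1 0.2]
t 64.325 pos [0.4739 0.0204 0.2675] axes
 [[-1.     0.007  0.002]
 [ 0.007  1.     0.002]
 [-0.002  0.002 -1.   ]] 
F [-0.14  1.13 -3.91] q [-0.19  0.26  1.74  0.    1.13 -1.76] w 0.016578485766361416
```

>>> {"api": "carry_out", "payload": {
  "series": [
    [1,15,0,0,0,0,-1],
    [3,40,0,0,0,0,-1],
    [5.5,65,0,0,0,0,-1],
    [8,90,0,0,0,0,-1],
    [10,110,0,0,0,0,-1],
    [11,121,0,0,0,0,-1],
    [11,124,0,0,0,0,-1],
    [11,124,0,0,0,0,-1]
  ]
}}

```text
time: 65.32
position: [0.4636, 0.1443, 0.2674]
tool_rot: [0.003, 1.0, 0.001, 0.0]
ft_force: [-0.5, -0.3, -4.6]
grip_width: 0.0165
```

```bash
python3 go.py .4637 .1445 .236 -.6
```

```text
shift mm [-0.1  0.1 31.4] rot deg [0.1 0.1 0.2]
t 65.325 pos [0.4636 0.1443 0.2674] axes
 [[-1.     0.007  0.001]
 [ 0.007  1.     0.002]
 [-0.001  0.002 -1.   ]] 
F [-0.51 -0.26 -4.6 ] q [ 0.07  0.28  1.72  0.    1.14 -1.49] w 0.016500665799878547
```

>>> {"api": "carry_out", "payload": {
  "series": [
    [0,0,8,0,0,0,-1],
    [0,0,17,0,0,0,-1],
    [0,0,25,0,0,0,-1],
    [0,0,30,0,0,0,-1],
    [0,0,32,0,0,0,-1],
    [0,0,33,0,0,0,-1],
    [0,0,34,0,0,0,-1],
    [0,0,34.2,0,0,0,-1]
  ]
}}

```text
time: 66.32
position: [0.4641, 0.1444, 0.2335]
tool_rot: [0.003, 1.0, 0.001, 0.001]
ft_force: [-0.2, 0.1, -3.1]
grip_width: 0.0166
```

>>> {"api": "carry_out", "payload": {
  "series": [
    [0.3,0,0.5,0,0,0,-1],
    [0.3,0,0.9,0,0,0,-1]
  ]
}}

```text
time: 66.58
position: [0.4641, 0.1444, 0.2334]
tool_rot: [0.003, 1.0, 0.001, 0.002]
ft_force: [-1.7, -0.4, 5.0]
grip_width: 0.0168
```

Seated. Releasing and moving clear.

>>> {"api": "carry_out", "payload": {
  "series": [
    [0,0,0,0,0,0,-0.2],
    [0,0,0,0,0,0,0.2],
    [0,0,0,0,0,0,0.3],
    [0,0,0,0,0,0,0.3],
    [0,0,-15,0,0,0,0.3],
    [0,0,-50,0,0,0,0.3],
    [0,0,-95,0,0,0,0.3],
    [0,-50,-100,0,0,0,0.3]
  ]
}}

```text
time: 67.58
position: [0.4658, 0.0957, 0.3368]
tool_rot: [0.0, 1.0, 0.001, 0.006]
ft_force: [0.0, -1.6, 0.4]
grip_width: 0.0564
```

>>> {"api": "carry_out", "payload": {
  "series": [
    [0,-55,0,0,0,0,0.3],
    [0,-110,0,0,0,0,0.3],
    [0,-165,0,0,0,0,0.3],
    [0,-220,0,0,0,0,0.3],
    [0,-230,0,0,0,0,0.3],
    [0,-230,0,0,0,0,0.3]
  ]
}}

```text
time: 68.32
position: [0.4653, -0.1344, 0.336]
tool_rot: [0.001, 1.0, 0.002, 0.006]
ft_force: [-0.1, 0.0, -0.0]
grip_width: 0.0565
```

```bash
python3 look.py z|tail -1
python3 - <<'E'
import cv2,numpy as np
a=cv2.imread("pics/a_scene.png");b=cv2.imread("pics/z_scene.png")
cv2.imwrite("pics/z_cmp.png",cv2.resize(np.vstack([a[190:350,200:490],b[190:350,200:490]]),None,fx=1.8,fy=1.8,interpolation=cv2.INTER_CUBIC))
a=cv2.imread("pics/a_top.png");b=cv2.imread("pics/z_top.png")
cv2.imwrite("pics/z_topcmp.png",cv2.resize(np.vstack([a[205:295,165:460],b[205:295,165:460]]),None,fx=2.6,fy=2.6,interpolation=cv2.INTER_CUBIC))
E
```

```text
{'time': 68.425, 'q': [-0.5153, 0.201, 1.6236, 0.0088, 1.3087, -2.0885], 'joint_velocities': [0.0152, -0.0058, 0.0012, -0.0014, -0.0036, -0.0025], 'joint_torque': [-0.5925, -29.6356, -19.6298, -0.0701, -0.0061, 0.0003], 'position': [0.4653, -0.133, 0.3361], 'tool_rot': [-0.0001, 1.0, 0.0017, 0.0057], 'ft_force': [-1.0654, -0.3448, -0.1459], 'moment': [0.008, 0.0426, 0.0236], 'grip_width': 0.056593901579210064}
```

View pics/z_cmp.png

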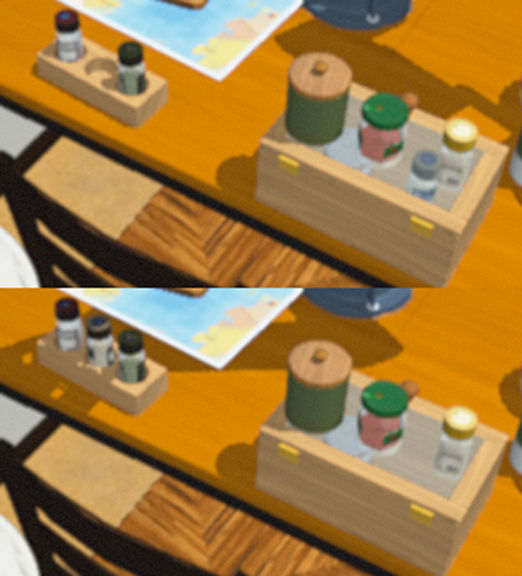

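View pics/z_topcmp.png

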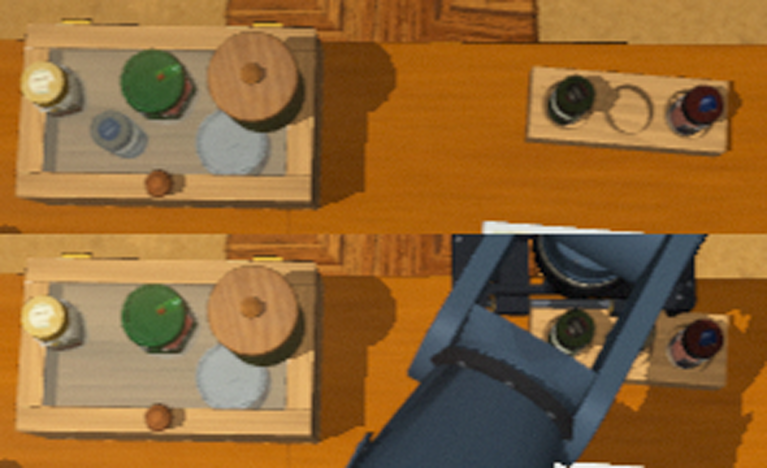

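Everything is back in place: before and after match in both views, the knob is on the same pixel, and the spare jar is upright in the middle pocket. One last numeric check, then I'll hand in.

```bash
python3 - <<'E'
import cv2,numpy as np
a=cv2.cvtColor(cv2.imread("pics/a_top.png"),6).astype(np.float32);b=cv2.cvtColor(cv2.imread("pics/z_top.png"),6).astype(np.float32)
for n,(u,v,h) in dict(can=(262,234,18),squat=(224,237,14),square=(182,238,11),knob=(226,275,8),tin=(254,262,9)).items():
    t=b[v-h:v+h+1,u-h:u+h+1];m=cv2.matchTemplate(a[v-h-6:v+h+7,u-h-6:u+h+7],t,cv2.TM_CCOEFF_NORMED)
    _,mx,_,l=cv2.minMaxLoc(m);print(n,mx,"shift px",6-l[0],6-l[1])
E
python3 -c "
from rig import robot
print(robot.hand_in())"
```

```text
can 0.9961158037185669 shift px 0 0
squat 0.9752604365348816 shift px 0 0
square 0.9903689026832581 shift px 0 0
knob 0.9977914690971375 shift px 0 0
tin 0.9960468411445618 shift px 0 0
the job is handed in; nothing more can be done
None
```

The job is done and handed in at about 68 s of the 150 s allowed; no verdict came back.

I moved the canister, squat jar and square jar off the lid onto the table, then opened the lid to about 100°. The spare jar went from the box into the stand's middle pocket. I then shut the lid against a firm stop and put the three things back on it.

**Last checks (one camera pixel is about 2.5 mm):**
- **Things on the lid, knob and tin:** the top view matched the first picture with 0 px shift for all five.
- **Lid:** its front edge had shifted by less than 0.1 px from the earlier shut position. In that same check, a knob patch shifted 0.5 px and a lid-corner patch 0.65 px. I put that down to changed shadows, since the final knob match showed no shift.
- **Spare jar:** the scene view shows it upright in the middle pocket, with both neighbouring jars as before. It may sit about 3 mm off the line midway between them, within the pocket's play. In the last top view the arm hid the middle pocket, so only the scene view confirms it.
- **Forces:** the highest reading I saw was 38 N at the wrist, while pressing the lid shut.

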